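Prop open the tube incubator's lid

ROBOT

A 6-joint arm with a two-finger parallel gripper is mounted at the origin on the work surface. World frame = base frame: x ahead of the robot, y to its left, z up, the work surface at z = 0. Lengths are in m, angles in rad, forces in N, time in s.
With the tool pointing down it reaches from about 0.275 to 0.85 m from the base axis. Payload 19 kg.
Tool frame: the origin (TCP) lies midway between the tips of the shut fingers; the grasp point (between the pads) lies 19 mm behind it; z points along the fingers, y is the line along which they close (so a half turn about z gives the same grasp; the last joint's range is limited). The gripper opens to 85 mm and grips with 20 to 120 N. Pads are 22 mm wide; open, the fingers measure 114 mm over their backs; the gripper's body (76 mm by 85 mm) begins 54 mm behind the grasp point. The pads swing forward as they close: fully open they stand 13 mm farther back than shut.
Start: joints at [1.183, 0.15, 1.437, -0, 1.554, -0.134], TCP at [0.144, 0.557, 0.209] pointing down, gripper open.
Joint ranges: [-2.8, 2.8], [-0.68, 2.1], [0.12, 2.68], [-1.39, 4.53], [0.16, 2.79], [-2.81, 2.81]. Speed limits (rad/s): [1.89, 1.89, 2.22, 3.01, 3.01, 3.01].

INTERFACE

Orientations are given as a unit quaternion [w, x, y, z].
In Python, from station import arm, grab_frame gives the robot as it stands.
- The arm moves only by the tool jog_arm, never from a script. Its argument "steps" is a list of rows, each an object of numbers: "tx", "ty", "tz": the shift along the tool's x, y, z in m; "rx", "ry", "rz": the turn, a rotation vector about the tool's x, y, z in degrees. In form: [{"tx": .., "ty": .., "tz": .., "rx": .., "ry": .., "rz": ..}, ...]. A call has 1 to 8 rows; each row is the pose to reach, as a shift and turn from the pose commanded when the call began, along the tool's axes at that moment; what a row does not reach only later rows make up. A row lasts 1/8 s, in which the tool goes at most 62.5 mm and 10.7 degrees, less where a joint would pass 70% of its speed; a pose out of reach is approached as far as the arm can. A call with a gripper value outside its range is refused whole. "jaw" is the finger opening in m, from 0 to 0.0854, set as the call begins (left out, the last holds). The fingers move at their own pace and stop on an object; "newtons" is the grip in N (left out, the last holds). Time passes only in rows, so rows that repeat a pose let the fingers close. It gives the time, the measured TCP pose, the force, the opening and the grip force at its end, in the units of the state.
- arm.get_obs(): the state, without advancing time (a new reading comes with each control period).
- grab_frame(name): name is "side" or "top"; returns a dict with "image" (384x512x3 uint8, red, green, blue), "K" (3x3 intrinsics, pixels), "dist" ([k1, k2, p1, p2, k3] as OpenCV has them; the pictures are not rectified), "xyz" and "orientation" of the camera in the world. Camera axes: x right, y down, z forward; pixel columns grow to the right and rows downward; lengths in m; the calibration is good to about 2 mm. A picture is of the moment at which its call begins. There is no depth.
- arm.sign_off(): hands the job in; it is judged then, once.
The state is a dict: "time": time; "joint_pos": joint angles; "dq": joint speeds; "joint_torque": joint torques, N m; "tcp_pos": TCP position; "eef_rot": TCP orientation; "force": force on the tool from outside, world axes, zero at the start; "torque": the same for the moment, N m; "finger_gap": finger opening in m; "finger_force": force on a finger pad.
Only numpy, scipy, OpenCV 4.12 (cv2) and the standard library are available. Lean on these libraries where they do the work, as an engineer would, in place of code of your own. Each camera call takes 0.05 s, during which the arm holds its last target. There are 200 camera calls.

TASK

Raise the lid of the bench tube incubator by its front handle, then swing the prop rod up from its rest on the deck and work its end pin into the holding hole of the catch on the lid, fully home, so that the lid stands propped open on the rod by itself. The worn hinge lets the lid sink slowly, so do not dawdle; go gently and never force the rod against the catch. Leave the other things on the bench alone.

Things in the scene. Friction and masses are not known exactly. Their poses are not given: they have to be found in the camera images.
- incubator: Cream bench incubator with green foot band, 270 x 340 x 100 mm (x, y, z), fixed; origin: centre of its underside; x points from its front (display) to its back, y to its left. Deck at z 100. The lid (188 deep, 220 wide, 20 thick) covers y -70 to +150; the deck strip y -170 to -70, right of it, carries the prop rod at y -115.
- hinge (a point): Point on the lid's hinge axis (which runs along the incubator's y at the back), taken at the rod's y: (110, -115, 118) mm in the incubator's frame. The middle of the catch's holding hole lies in the rod's plane, 150 mm from this axis, give or take 8 mm: the catch is screwed on through slots, so it sits differently each time, and its place is not measured.
- rod_pivot (a point): Pivot of the prop rod, in a steel clevis on the deck's right strip: (-60, -115, 130) mm in the incubator's frame. The rod swings only in the plane of the incubator's x and z.
- lid (a joint): Lid angle, rad: 0 shut, grows as the front rises, stop at 1.21. 0.8 kg, spring and worn damper in the hinge (8 N m s/rad): raising it at 0.25 rad/s takes about 10 N at the handle; let go at 1.18 it sinks at about 0.008 rad/s, at 1.0 about 0.02. The rod's pin gets under the catch while the lid is above about 1.10. Propped on the seated rod the lid stands at 0.96 to 1.01.
- handle (a point): Middle of the steel bar handle on the lid's front: bar 11 mm thick, 110 mm long along y, 45 mm before the lid's front face, 237 mm from the hinge axis; 126 mm above the bench when shut, at y = +40 mm in the incubator's frame. It turns with the lid, its axes too (parallel to the incubator's when shut: z square to the lid).
- rod (a joint): Prop rod angle, rad: 0 lying on its rest and pointing back (+x), grows as its end rises and swings towards the front; 1.57 upright. Loose pivot: let go, it falls back. Pin's end resting on the catch's underside: lid about 1.064 - 0.39 (rod - 0.844); as it drops in the lid sinks some 0.07 below that. Over the hole: 0.79 to 0.90; seated: 0.80 to 0.94.
- rod_grip (a point): Good place to hold the steel rod (10 mm thick, 0.11 kg), 65 mm from its pivot; 130 mm above the bench (30 above the deck) when lying. Free space 45 mm to either side. The raised lid's catch overhangs the rod's end, so lean the gripper back towards the robot by 0.3 to 0.8 rad (and a little to the right). The rod may roll some degrees in the fingers.
- rod_tip (a point): Rounded end of the rod's pin, 172.5 mm from the pivot: pin 7 mm thick, 12.5 mm long, beyond an 18 mm collar (face 160 mm from the pivot) that carries the lid. HOLE: 11 mm (along the lid) x 12 mm, through the catch: a 5 mm steel strip screwed on the lid's top (underside 20 mm above the hinge axis, shut), standing out to the right over the rod, bent up at its hinge end.
- rack: White rack of green-capped tubes, 75 x 190 x 100 mm, bystander; origin: centre of its underside.
- bottle: Clear bottle with white cap, 60 mm wide, 150 mm tall, bystander; origin: centre of its underside.
- slide_box: Closed grey slide box, 100 x 85 x 35 mm, bystander; origin: centre of its underside.

How it is judged:
On the way:
1. the lid is raised higher than it will finally stand on the rod (value of joint lid above 1.02 rad), for 0.2 s.
At the end, for the whole second after the job is handed in: the pin stands through the catch's hole (its end 18 mm or more above the handle's axis, square to the lid, and 68 to 105 mm behind it), and the lid rests on the rod: above 0.90 rad, moving under 0.008 rad/s, rod and lid pressed together by over 0.3 N (z of rod_tip in the frame of handle above 0.018 m and x of rod_tip in the frame of handle between 0.068 and 0.105 m and value of joint lid above 0.9 rad and velocity of joint lid between -0.008 and 0.008 rad/s and contact force between rod and lid above 0.3 N); the robot touches nothing.
It fails at once if the rod is forced against the lid or its catch with more than 12 N (contact force between rod and lid above 12 N).
It fails at once if the tube rack is moved by more than 30 mm (distance of rack from where it was at the start of the episode above 0.03 m).
It fails at once if the bottle is moved by more than 30 mm (distance of bottle from where it was at the start of the episode above 0.03 m).
It fails at once if the slide box is moved by more than 30 mm (distance of slide_box from where it was at the start of the episode above 0.03 m).
It also fails if it takes over 72 s, if anything falls off the work surface, if the arm or the gripper's body presses on something with over 40 N, if the wrist force passes 120 N, or if a joint passes its speed limit or range.

## Working session

There is one attempt and no reset: what is moved stays moved. The work goes in short steps, Python scripts to look and compute and a tool call to move; the robot and the scene stay as the last step left them, time stands still between calls to the robot, and variables do not carry over. Pictures are saved under pics/ and viewed, at most 10 in all, crops included, and the job is handed in when it is done.

Besides the shell and the picture viewer there is one more tool, called after "Emit:" as name([rows], argument=value, ...), one row to a line, values as JSON. jog_arm: Moves the arm, as the interface text tells. Its arguments: {"type":"object","properties":{"steps":{"type":"array"},"jaw":{"type":"number"},"newtons":{"type":"number"}},"required":["steps"]}

```bash
mkdir -p pics; ls; python3 - <<'E'
from station import arm, grab_frame
import cv2,numpy as np
o=arm.get_obs(); print(o['time'],o['tcp_pos'],o['eef_rot'])
for n in ['side','top']:
    f=grab_frame(n); cv2.imwrite(f'pics/{n}0.png',f['image'][:,:,::-1]); print(n,f['K'],f['dist'],f['xyz'],f['orientation'])
E
```

```text
pics
0.0 [0.14428878 0.55633396 0.20879629] [-1.57080674e-04  1.26541515e-01  9.91961132e-01 -5.76883578e-04]
side [[488.74718264   0.         249.67697604]
 [  0.         488.74718264 195.12639251]
 [  0.           0.           1.        ]] [-0.07627369  0.          0.          0.          0.        ] [ 0.17468137 -0.96981829  1.05505877] [-0.39410039  0.89872873 -0.17288952  0.08414725]
top [[366.6206742    0.         259.43798585]
 [  0.         366.6206742  190.75943045]
 [  0.           0.           1.        ]] [0.03945193 0.         0.         0.         0.        ] [0.44992805 0.03965377 1.36008823] [-0.03989059  0.71363881 -0.69789574  0.04549644]
```

View pics/side0.png

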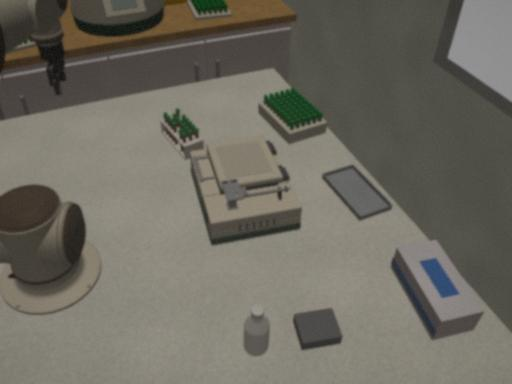

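View pics/top0.png

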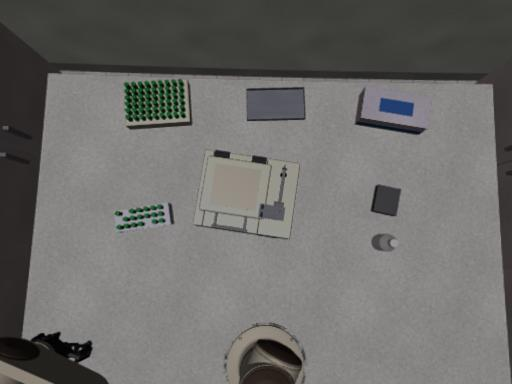

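The side view shows the incubator at about (250,185) with the rod on its near side. The top view shows the incubator at about (247,195), handle at (230,225), rod from (275,210) to (284,168), and the bystanders well clear. I'll crop closer.

```bash
cat > h.py <<'E'
import cv2,numpy as np
from scipy.spatial.transform import Rotation as R
def rot(q): return R.from_quat([q[1],q[2],q[3],q[0]])
C={'side':(488.74718264,249.67697604,195.12639251,-0.07627369,[0.17468137,-0.96981829,1.05505877],[-0.39410039,0.89872873,-0.17288952,0.08414725]),
'top':(366.6206742,259.43798585,190.75943045,0.03945193,[0.44992805,0.03965377,1.36008823],[-0.03989059,0.71363881,-0.69789574,0.04549644])}
def cam(n):
    f,cx,cy,k,p,q=C[n]; return np.array([[f,0,cx],[0,f,cy],[0,0,1]]),np.array([k,0,0,0,0.]),np.array(p),rot(q)
def cast(n,uv,z):
    K,d,p,r=cam(n); u=cv2.undistortPoints(np.array(uv,float).reshape(-1,1,2),K,d)[:,0]
    v=r.apply(np.c_[u,np.ones(len(u))]); return p+v*((z-p[2])/v[:,2])[:,None]
def proj(n,P):
    K,d,p,r=cam(n); P=r.inv().apply(np.atleast_2d(P)-p); return cv2.projectPoints(P,np.zeros(3),np.zeros(3),K,d)[0][:,0]
E
python3 - <<'E'
import cv2,numpy as np
a=cv2.imread('pics/top0.png')[140:250,185:310]; b=cv2.imread('pics/side0.png')[125:250,180:310]
cv2.imwrite('pics/c.png',np.hstack([cv2.resize(a,(0,0),fx=6,fy=5.4545,interpolation=cv2.INTER_CUBIC)]))
cv2.imwrite('pics/d.png',cv2.resize(b,(0,0),fx=4.6,fy=4.6,interpolation=cv2.INTER_CUBIC))
E
```

```text
(no output)
```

View pics/c.png

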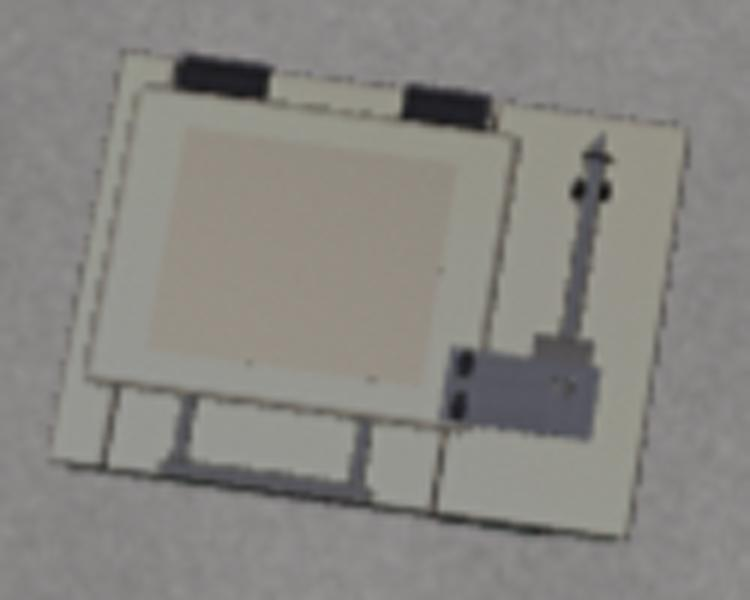

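The crop shows deck corners at about (123,52), (686,125), (628,538) and (52,462), the handle bar from (165,465) to (370,495), and the catch plate at (520,395) over the rod's pivot.

```bash
python3 - <<'E'
from h import *
uv=np.array([(123,52),(686,125),(628,538),(52,462)],float)
uv=(uv+.5)/[6,600/110]-.5+[185,140]
W=cast('top',uv,0.1)[:,:2]; L=np.array([(135,170),(135,-170),(-135,-170),(-135,170)])/1e3
A=L-L.mean(0);B=W-W.mean(0)
yaw=np.arctan2((A[:,0]*B[:,1]-A[:,1]*B[:,0]).sum(),(A*B).sum()); c=W.mean(0)
Rz=np.array([[np.cos(yaw),-np.sin(yaw)],[np.sin(yaw),np.cos(yaw)]])
print(c,yaw,(W-(L@Rz.T+c))*1e3, [np.linalg.norm(W[i]-W[i-1]) for i in range(4)])
hb=(np.array([(168,466),(368,494)],float)+.5)/[6,600/110]-.5+[185,140]
H=cast('top',hb,0.1315)[:,:2]; print('handle local',(H-c)@Rz*1e3)
# project into both views
P=lambda x,y,z:np.r_[Rz@[x,y]+c,z]
pts=[P(.135,.17,.1),P(.135,-.17,.1),P(-.135,-.17,.1),P(-.135,.17,.1),P(-.127,-.015,.126),P(-.127,.095,.126),P(-.06,-.115,.13),P(.1125,-.115,.13),P(-.135,-.17,0),P(.135,-.17,0)]
for n,s,o,out in [('top',(6,600/110),(185,140),'c'),('side',(4.6,4.6),(180,125),'d')]:
    im=cv2.imread(f'pics/{out}.png')
    for q in proj(n,pts):
        q=((q+.5-o)*s-.5); cv2.drawMarker(im,tuple(int(v) for v in np.round(q)),(0,0,255),0,14,1)
    cv2.imwrite(f'pics/{out}2.png',im)
a=cv2.imread('pics/c2.png');b=cv2.imread('pics/d2.png')
cv2.imwrite('pics/cd2.png',np.hstack([cv2.resize(a,(420,480)),cv2.resize(b,(380,480))]))
E
```

```text
[0.59404413 0.07527736] -0.11856180130485294 [[-2.72615    -3.35402675]
 [-2.32562268  4.98259997]
 [ 2.55008809  3.74695094]
 [ 2.50168459 -5.37552416]] [np.float64(0.26457340049147116), np.float64(0.3316750440490332), np.float64(0.2650131577655652), np.float64(0.33093744725288593)]
handle local [[-125.53661251   95.59878919]
 [-126.8894371   -16.74259554]]
```

View pics/cd2.png

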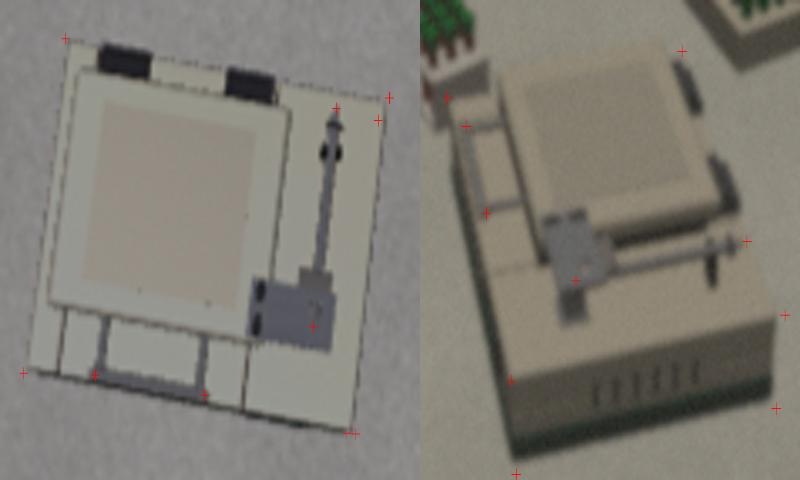

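```bash
cat >> h.py <<'E'
import json
YAW=-0.1186; CEN=np.array([.5935,.0755,0]); RI=R.from_euler('z',YAW)
HX,HZ=.110,.118
def handle_pose(phi,p,adv=.012):   # lid angle, pitch of tool below horizontal
    a=phi+.0338; b=np.array([HX-.237*np.cos(a),.04,HZ+.237*np.sin(a)])
    z=np.array([np.cos(p),0,-np.sin(p)]); y=np.array([np.sin(p),0,np.cos(p)])
    return world(b+adv*z,np.c_[[0,1,0],y,z])
def world(t,M): return CEN+RI.apply(t),RI*R.from_matrix(M)
def rod_pose(ang,lean,right=.15,back=.0,rad=.065,adv=.019,flip=1):
    g=np.array([-.06+rad*np.cos(ang),-.115,.130+rad*np.sin(ang)])
    z=np.array([np.sin(lean),0,-np.cos(lean)]); z=z+[0,np.tan(right),0]; z/=np.linalg.norm(z)
    x0=np.array([np.cos(lean),0,np.sin(lean)])*flip; x=x0-z*(x0@z); x/=np.linalg.norm(x)
    return world(g+(adv-back)*z,np.c_[x,np.cross(z,x),z])
def rows(targets,meas=False):
    """rows (tool frame of last command) for targets; stores last as the command"""
    if meas:
        from station import arm
        o=arm.get_obs(); p0,r0=np.array(o['tcp_pos']),rot(o['eef_rot'])
    else:
        d=json.load(open('cmd.json')); p0,r0=np.array(d[0]),R.from_quat(d[1])
    out=[]; pp,pr=np.zeros(3),R.identity()
    for p,r in targets:
        t=np.round(r0.inv().apply(p-p0),4); w=np.round((r0.inv()*r).as_rotvec(degrees=True),1)
        n=R.from_rotvec(w,degrees=True); print('%5.1fmm %4.1fdeg'%(np.linalg.norm(t-pp)*1e3,np.degrees((pr.inv()*n).magnitude())),end=' ')
        pp,pr=t,n; out.append(dict(zip(['tx','ty','tz','rx','ry','rz'],[*map(float,t),*map(float,w)])))
    print(); print(json.dumps(out))
    json.dump([list(p0+r0.apply(pp)),list((r0*pr).as_quat())],open('cmd.json','w'))
def interp(a,b,n):
    from scipy.spatial.transform import Slerp
    s=Slerp([0,1],R.concatenate([a[1],b[1]])); return [(a[0]+(b[0]-a[0])*k/n,s(k/n)) for k in range(1,n+1)]
def cur():
    from station import arm
    o=arm.get_obs(); return np.array(o['tcp_pos']),rot(o['eef_rot'])
def cmd():
    d=json.load(open('cmd.json')); return np.array(d[0]),R.from_quat(d[1])
E
python3 - <<'E'
from h import *
im=cv2.imread('pics/top0.png').astype(int).sum(2)//3
print(im[199:223,258:290][::1])
h=(np.array([565,385])+.5)/[6,600/110]-.5+[185,140]
W=cast('top',[h],.143)[0]; print('hole',h,RI.inv().apply(W-CEN)*1e3)
T=handle_pose(0,1.1); print(T[0],T[1].as_quat())
mid=(np.array([.30,.25,.32]),T[1])
print(len(rows(interp(cur(),mid,12)[:8],True) or []))
E
```

```text
[[147 147 147 147 147 147 146 121  99 144 147 147 147 146 146 146 146 148
  148 144 113  92  89  89 144 147 145 145 145 145 145 145]
 [147 147 146 146 147 147 145 117 103 145 148 147 146 146 146 147 144 145
  147 143 101  90  89  97 145 147 146 145 145 145 145 145]
 [148 147 147 148 147 148 145 116 115 146 147 147 147 146 147 141 102 103
  107 113  86  84  90 112 144 145 146 145 145 145 145 145]
 [148 148 146 148 148 148 145 112 118 147 147 147 146 147 147 141  86  80
   82  85  78  75  77  96 104 109 144 146 146 145 145 145]
 [148 145 122 126 124 127 137 105 114 146 148 147 148 148 146 133  86  82
   83  81  81  79  79  83  82  87 135 146 146 146 146 145]
 [148 141 100  94  67  75 105  94 105 119 127 135 138 145 145 128  87  82
   84  84  83  82  83  83  81  91 140 146 146 146 145 146]
 [148 134  91  66  36  44  87  91  93  94  98 103 104 110 116 103  86  85
   84  84  85  83  85  84  85 101 146 147 146 146 145 146]
 [147 131  89  52  34  41  79  89  89  88  89  89  89  89  93  89  87  88
   87  88  86  86  86  85  86 105 144 147 146 146 146 146]
 [146 122  89  55  34  49  85  90  9
[... 2338 characters left out ...]
30.1mm  7.1deg  30.1mm  7.2deg 
[{"tx": -0.019, "ty": -0.0215, "tz": -0.0092, "rx": -1.8, "ry": -1.6, "rz": 6.7}, {"tx": -0.0379, "ty": -0.0429, "tz": -0.0185, "rx": -3.7, "ry": -3.2, "rz": 13.4}, {"tx": -0.0569, "ty": -0.0644, "tz": -0.0277, "rx": -5.5, "ry": -4.8, "rz": 20.2}, {"tx": -0.0759, "ty": -0.0859, "tz": -0.037, "rx": -7.4, "ry": -6.4, "rz": 26.9}, {"tx": -0.0948, "ty": -0.1073, "tz": -0.0462, "rx": -9.2, "ry": -8.0, "rz": 33.6}, {"tx": -0.1138, "ty": -0.1288, "tz": -0.0554, "rx": -11.1, "ry": -9.6, "rz": 40.3}, {"tx": -0.1328, "ty": -0.1502, "tz": -0.0647, "rx": -12.9, "ry": -11.3, "rz": 47.0}, {"tx": -0.1517, "ty": -0.1717, "tz": -0.0739, "rx": -14.8, "ry": -12.9, "rz": 53.8}]
0
```

Emit:
jog_arm([
  {"tx":-0.019,"ty":-0.0215,"tz":-0.009,"rx":-1.8,"ry":-1.6,"rz":6.7},
  {"tx":-0.038,"ty":-0.043,"tz":-0.0185,"rx":-3.7,"ry":-3.2,"rz":13.4},
  {"tx":-0.057,"ty":-0.0645,"tz":-0.028,"rx":-5.5,"ry":-4.8,"rz":20.2},
  {"tx":-0.076,"ty":-0.086,"tz":-0.037,"rx":-7.4,"ry":-6.4,"rz":26.9},
  {"tx":-0.095,"ty":-0.1075,"tz":-0.046,"rx":-9.2,"ry":-8.0,"rz":33.6},
  {"tx":-0.114,"ty":-0.129,"tz":-0.0555,"rx":-11.1,"ry":-9.6,"rz":40.3},
  {"tx":-0.133,"ty":-0.15,"tz":-0.065,"rx":-12.9,"ry":-11.3,"rz":47.0},
  {"tx":-0.152,"ty":-0.172,"tz":-0.074,"rx":-14.8,"ry":-12.9,"rz":53.8},
], jaw=0.036, newtons=40)

```text
time: 1.1
tcp_pos: [0.2486, 0.3509, 0.2835]
eef_rot: [0.123, 0.559, 0.813, 0.109]
force: [0.7, 0.1, 0.7]
finger_gap: 0.0362
finger_force: 0.0
```

```bash
python3 - <<'E'
from h import *
from station import arm
print(cmd()[0],cur()[0],arm.get_obs()['joint_pos'],(cmd()[1].inv()*cur()[1]).magnitude())
T=handle_pose(0,1.1); pre=handle_pose(0,1.1,-.10)
rows(interp(cmd(),pre,7)+[pre])
E
```

```text
[0.24806151 0.35213288 0.28292377] [0.24857388 0.35094828 0.28351811] [ 0.97111499 -0.31622059  1.7573188  -0.24723794  1.47959001  0.60098081] 0.004272194592510237
 41.3mm  4.1deg  41.3mm  4.1deg  41.3mm  4.1deg  41.3mm  4.1deg  41.3mm  4.2deg  41.2mm  4.0deg  41.4mm  4.1deg   0.0mm  0.0deg 
[{"tx": -0.037, "ty": 0.0085, "tz": 0.0162, "rx": -1.1, "ry": -0.9, "rz": 3.8}, {"tx": -0.0741, "ty": 0.0171, "tz": 0.0323, "rx": -2.1, "ry": -1.8, "rz": 7.7}, {"tx": -0.1111, "ty": 0.0256, "tz": 0.0485, "rx": -3.2, "ry": -2.7, "rz": 11.5}, {"tx": -0.1482, "ty": 0.0341, "tz": 0.0646, "rx": -4.2, "ry": -3.7, "rz": 15.3}, {"tx": -0.1852, "ty": 0.0427, "tz": 0.0808, "rx": -5.3, "ry": -4.6, "rz": 19.2}, {"tx": -0.2222, "ty": 0.0512, "tz": 0.0969, "rx": -6.3, "ry": -5.5, "rz": 23.0}, {"tx": -0.2593, "ty": 0.0598, "tz": 0.1131, "rx": -7.4, "ry": -6.4, "rz": 26.8}, {"tx": -0.2593, "ty": 0.0598, "tz": 0.1131, "rx": -7.4, "ry": -6.4, "rz": 26.8}]
```

Emit:
jog_arm([
  {"tx":-0.037,"ty":0.0085,"tz":0.016,"rx":-1.1,"ry":-0.9,"rz":3.8},
  {"tx":-0.074,"ty":0.017,"tz":0.032,"rx":-2.1,"ry":-1.8,"rz":7.7},
  {"tx":-0.111,"ty":0.0255,"tz":0.0485,"rx":-3.2,"ry":-2.7,"rz":11.5},
  {"tx":-0.148,"ty":0.034,"tz":0.0645,"rx":-4.2,"ry":-3.7,"rz":15.3},
  {"tx":-0.185,"ty":0.0425,"tz":0.081,"rx":-5.3,"ry":-4.6,"rz":19.2},
  {"tx":-0.222,"ty":0.051,"tz":0.097,"rx":-6.3,"ry":-5.5,"rz":23.0},
  {"tx":-0.2593,"ty":0.0598,"tz":0.1131,"rx":-7.4,"ry":-6.4,"rz":26.8},
  {"tx":-0.2593,"ty":0.0598,"tz":0.1131,"rx":-7.4,"ry":-6.4,"rz":26.8},
])

```text
time: 2.1
tcp_pos: [0.428, 0.1334, 0.2143]
eef_rot: [0.174, 0.728, 0.644, 0.154]
force: [-0.7, 0.9, 0.5]
finger_gap: 0.0357
finger_force: 0.0
```

```bash
python3 - <<'E'
from h import *
from station import arm,grab_frame
print(cmd()[0],cur()[0],arm.get_obs()['joint_pos'],(cmd()[1].inv()*cur()[1]).magnitude())
T=handle_pose(0,1.1)
rows(interp(cmd(),T,6)+[T])
f=grab_frame('side')['image'][:,:,::-1][90:260,150:320]; cv2.imwrite('pics/e.png',cv2.resize(f,(595,595),interpolation=2))
E
```

```text
[0.4272766  0.13559921 0.21510591] [0.42797387 0.13343402 0.21427274] [ 0.26091552 -0.42177583  2.00158054 -0.18837282  1.12842636  0.42641635] 0.004315906939187035
 18.7mm  0.0deg  18.6mm  0.0deg  18.7mm  0.0deg  18.6mm  0.0deg  18.7mm  0.0deg  18.7mm  0.0deg   0.0mm  0.0deg 
[{"tx": -0.0, "ty": -0.0, "tz": 0.0187, "rx": 0.0, "ry": -0.0, "rz": 0.0}, {"tx": -0.0, "ty": -0.0, "tz": 0.0373, "rx": 0.0, "ry": -0.0, "rz": 0.0}, {"tx": -0.0, "ty": -0.0, "tz": 0.056, "rx": 0.0, "ry": -0.0, "rz": 0.0}, {"tx": -0.0, "ty": -0.0001, "tz": 0.0746, "rx": 0.0, "ry": -0.0, "rz": 0.0}, {"tx": -0.0, "ty": -0.0001, "tz": 0.0933, "rx": 0.0, "ry": -0.0, "rz": 0.0}, {"tx": -0.0, "ty": -0.0001, "tz": 0.112, "rx": 0.0, "ry": -0.0, "rz": 0.0}, {"tx": -0.0, "ty": -0.0001, "tz": 0.112, "rx": 0.0, "ry": -0.0, "rz": 0.0}]
```

View pics/e.png

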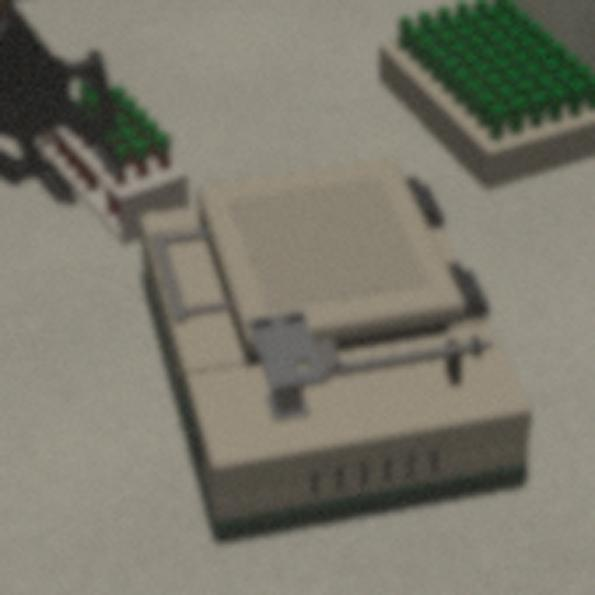

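The gripper is at upper left, clear of the rack. The handle bar runs from about (165,240) to (182,315) and the catch hole is at about (305,365).

Emit:
jog_arm([
  {"tz":0.0185},
  {"tz":0.037},
  {"tz":0.056},
  {"tz":0.0745},
  {"tz":0.093},
  {"tz":0.112},
  {"tz":0.112},
])

```text
invalid input at $.steps[0]: expected keys tx, ty, tz, rx, ry, rz
```

```bash
python3 - <<'E'
from h import *
from station import arm,grab_frame
s=170/595
for uv in [(165,240),(182,315)]:
    W=cast('side',[np.array(uv)*s+[150,90]],.130)[0]; print('bar',RI.inv().apply(W-CEN)*1e3)
W=cast('side',[np.array((305,365))*s+[150,90]],.143)[0]; print('hole',RI.inv().apply(W-CEN)*1e3)
print(cmd()[0],cur()[0],arm.get_obs()['force'])
f=grab_frame('side')['image'][:,:,::-1][110:230,170:270]; g=grab_frame('top')['image'][:,:,::-1][190:260,190:290]
cv2.imwrite('pics/f.png',np.hstack([cv2.resize(f,(400,480),interpolation=2),cv2.resize(g,(400,480),interpolation=2)]))
E
```

```text
bar [-122.60217742   82.24020516  130.        ]
bar [-127.77418278  -19.82732674  130.        ]
hole [ -47.798803   -118.49558773  143.        ]
[0.47766907 0.12960395 0.11526271] [0.42757207 0.13447579 0.21485047] [ 0.03929683 -0.05422614  0.47174997]
```

View pics/f.png

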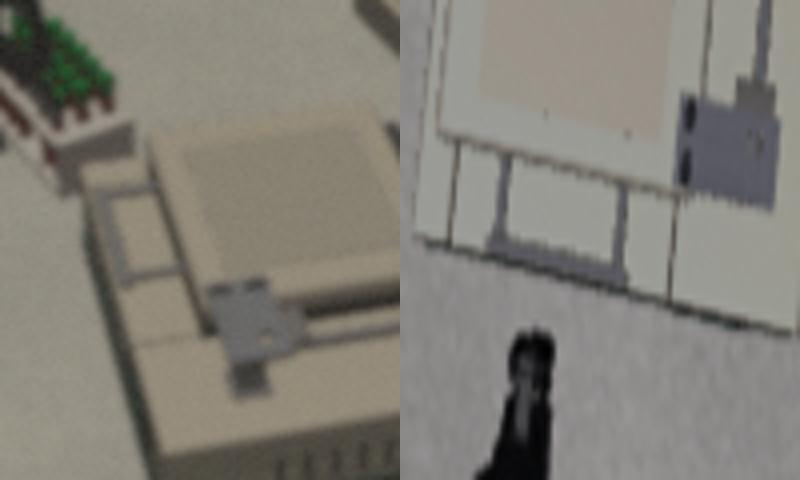

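The move was refused because every key must be present. The picture shows the gripper still at the pre-pose, in line with the bar (top crop, finger at (530,345), bar from (490,245) to (625,275)). I'm resending the full rows.

Emit:
jog_arm([
  {"tx":0,"ty":0,"tz":0.0185,"rx":0,"ry":0,"rz":0},
  {"tx":0,"ty":0,"tz":0.037,"rx":0,"ry":0,"rz":0},
  {"tx":0,"ty":0,"tz":0.056,"rx":0,"ry":0,"rz":0},
  {"tx":0,"ty":0,"tz":0.0745,"rx":0,"ry":0,"rz":0},
  {"tx":0,"ty":0,"tz":0.093,"rx":0,"ry":0,"rz":0},
  {"tx":0,"ty":0,"tz":0.112,"rx":0,"ry":0,"rz":0},
  {"tx":0,"ty":0,"tz":0.112,"rx":0,"ry":0,"rz":0},
  {"tx":0,"ty":0,"tz":0.112,"rx":0,"ry":0,"rz":0},
])

```text
time: 3.25
tcp_pos: [0.478, 0.1302, 0.1165]
eef_rot: [0.174, 0.727, 0.646, 0.156]
force: [-0.5, -0.7, -0.9]
finger_gap: 0.0362
finger_force: 0.0
```

```bash
python3 - <<'E'
from h import *
from station import arm,grab_frame
print(cmd()[0],cur()[0],arm.get_obs()['force'],arm.get_obs()['joint_pos'])
f=grab_frame('side')['image'][:,:,::-1][110:230,170:270]; g=grab_frame('top')['image'][:,:,::-1][190:260,190:290]
cv2.imwrite('pics/g.png',np.hstack([cv2.resize(f,(400,480),interpolation=2),cv2.resize(g,(400,480),interpolation=2)]))
E
```

```text
[0.47766907 0.12960395 0.11526271] [0.47797665 0.13017809 0.11648926] [-0.54687449 -0.74366475 -0.87330499] [ 0.21253411 -0.24592751  2.08548525 -0.1940242   0.86117529  0.42330204]
```

View pics/g.png

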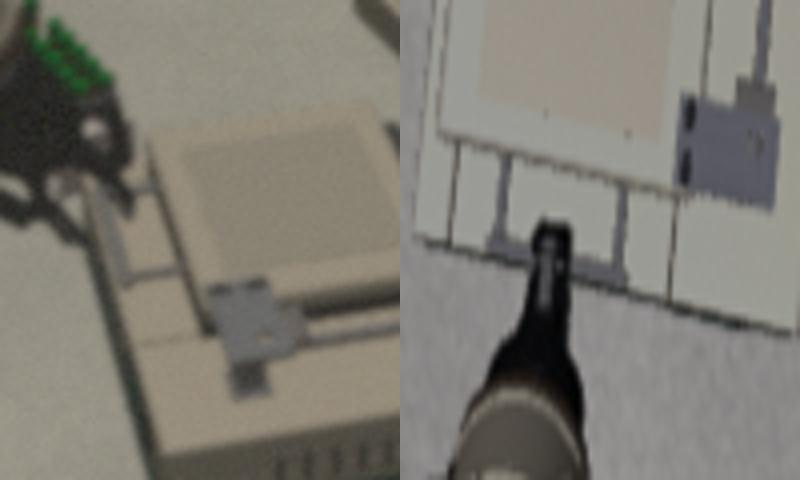

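The finger tips straddle the bar (inner finger at (550,230) in the top crop, behind the bar). Closing now.

Emit:
jog_arm([
  {"tx":0,"ty":0,"tz":0,"rx":0,"ry":0,"rz":0},
  {"tx":0,"ty":0,"tz":0,"rx":0,"ry":0,"rz":0},
  {"tx":0,"ty":0,"tz":0,"rx":0,"ry":0,"rz":0},
  {"tx":0,"ty":0,"tz":0,"rx":0,"ry":0,"rz":0},
], jaw=0, newtons=40)

```text
time: 3.85
tcp_pos: [0.4781, 0.1295, 0.1157]
eef_rot: [0.174, 0.727, 0.646, 0.155]
force: [0.9, 0.3, -0.3]
finger_gap: 0.0005
finger_force: 0.0
```

```bash
python3 - <<'E'
from h import *
from station import arm
print(cmd()[0],cur()[0],arm.get_obs()['force'])
n=40
f=lambda k:handle_pose(1.19*k/n,1.1+.85*k/n)
for a in range(0,n,8): rows([f(k) for k in range(a+1,a+9)])
E
```

```text
[0.47766907 0.12960395 0.11526271] [0.47808367 0.1294683  0.11566648] [ 0.85810752  0.27154956 -0.29547507]
  7.0mm  1.2deg   6.9mm  1.3deg   6.9mm  1.2deg   6.9mm  1.2deg   6.9mm  1.2deg   6.9mm  1.2deg   6.9mm  1.2deg   7.0mm  1.3deg 
[{"tx": -0.0, "ty": 0.0033, "tz": -0.0062, "rx": 1.2, "ry": -0.0, "rz": 0.0}, {"tx": -0.0, "ty": 0.0067, "tz": -0.0122, "rx": 2.5, "ry": -0.0, "rz": 0.0}, {"tx": -0.0, "ty": 0.0103, "tz": -0.0181, "rx": 3.7, "ry": -0.0, "rz": 0.0}, {"tx": -0.0, "ty": 0.0141, "tz": -0.0239, "rx": 4.9, "ry": -0.0, "rz": 0.0}, {"tx": -0.0, "ty": 0.018, "tz": -0.0296, "rx": 6.1, "ry": -0.0, "rz": 0.0}, {"tx": -0.0, "ty": 0.0221, "tz": -0.0352, "rx": 7.3, "ry": -0.0, "rz": 0.0}, {"tx": -0.0, "ty": 0.0264, "tz": -0.0406, "rx": 8.5, "ry": -0.0, "rz": 0.0}, {"tx": -0.0, "ty": 0.0309, "tz": -0.0459, "rx": 9.8, "ry": -0.0, "rz": 0.0}]
  6.9mm  1.2deg   6.9mm  1.2deg   7.0mm  1.2deg   6.9mm  1.2deg   6.9mm  1.2deg   6.9mm  1.3deg   6.9mm  1.2deg   6.9mm  1.2deg 
[{"tx": -0.0, "ty": 0.0036, "tz": -0.0059, "rx": 1.2, "ry": 0.0, "rz": 0.0}, {"tx": -0.0, "ty": 0.0074, "tz": -0.0116,
[... 1985 characters left out ...]
.9mm  1.2deg   6.9mm  1.3deg   6.8mm  1.2deg   6.9mm  1.2deg   6.8mm  1.2deg   6.9mm  1.2deg 
[{"tx": -0.0, "ty": 0.0048, "tz": -0.005, "rx": 1.2, "ry": 0.0, "rz": 0.0}, {"tx": -0.0, "ty": 0.0097, "tz": -0.0098, "rx": 2.4, "ry": 0.0, "rz": 0.0}, {"tx": -0.0, "ty": 0.0147, "tz": -0.0145, "rx": 3.6, "ry": 0.0, "rz": 0.0}, {"tx": -0.0, "ty": 0.0199, "tz": -0.019, "rx": 4.9, "ry": 0.0, "rz": 0.0}, {"tx": -0.0, "ty": 0.0252, "tz": -0.0233, "rx": 6.1, "ry": 0.0, "rz": 0.0}, {"tx": -0.0, "ty": 0.0307, "tz": -0.0275, "rx": 7.3, "ry": 0.0, "rz": 0.0}, {"tx": -0.0, "ty": 0.0362, "tz": -0.0315, "rx": 8.5, "ry": 0.0, "rz": 0.0}, {"tx": -0.0, "ty": 0.0419, "tz": -0.0354, "rx": 9.7, "ry": 0.0, "rz": 0.0}]
```

The fingers closed fully, so they missed the bar. I'll look.

```bash
python3 - <<'E'
from h import *
from station import grab_frame
f=grab_frame('side')['image'][:,:,::-1][140:215,165:235]; g=grab_frame('top')['image'][:,:,::-1][200:250,200:255]
cv2.imwrite('pics/h.png',np.hstack([cv2.resize(f,(400,480),interpolation=2),cv2.resize(g,(400,480),interpolation=2)]))
p=cur(); b=RI.inv().apply(p[0]-CEN); print(b,RI.inv().apply(p[1].apply([0,0,1])))
E
```

```text
[-0.12098656  0.03994536  0.11565471] [ 0.4541394   0.00091076 -0.89093017]
```

View pics/h.png

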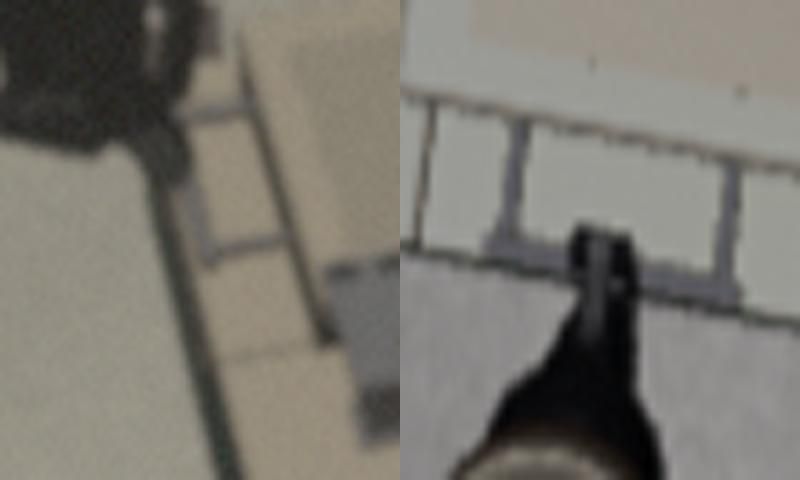

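The tips sit over the bar at about (600,235) in the top crop, and the bar's near end is at (735,285) top and (210,258) side. I'll triangulate the bar end and compare the TCP projection.

```bash
python3 - <<'E'
from h import *
def ray(n,uv):
    K,d,p,r=cam(n); u=cv2.undistortPoints(np.array([[uv]],float),K,d)[0,0]; v=r.apply([*u,1]); return p,v/np.linalg.norm(v)
def tri(a,b):
    (p,u),(q,v)=ray('top',a),ray('side',b)
    s=np.linalg.lstsq(np.c_[u,-v],q-p,rcond=None)[0]; P,Q=p+s[0]*u,q+s[1]*v
    return RI.inv().apply((P+Q)/2-CEN)*1e3,np.linalg.norm(P-Q)*1e3
top=lambda x,y:((x-400+.5)*55/400-.5+200,(y+.5)*50/480-.5+200)
side=lambda x,y:((x+.5)*70/400-.5+165,(y+.5)*75/480-.5+140)
print('bar near end',tri(top(738,287),side(210,260)))
print('bar far end',tri(top(490,243),side(172,110)))
t=cur()[0]; a=proj('top',[t])[0];b=proj('side',[t])[0]
print('tcp crop px top',(a[0]-200)*400/55+400,(a[1]-200)*9.6,'side',(b[0]-165)*400/70,(b[1]-140)*6.4)
hb=CEN+RI.apply([[-.127,-.015,.126],[-.127,.04,.126]])
for h in hb:
  a=proj('top',[h])[0];b=proj('side',[h])[0]; print((a[0]-200)*400/55+400,(a[1]-200)*9.6,(b[0]-165)*400/70,(b[1]-140)*6.4)
E
```

```text
bar near end (array([-126.52518429,  -16.45050537,  126.40464726]), np.float64(5.350935598963784))
bar far end (array([-126.03548856,   98.56888911,  125.38867036]), np.float64(2.7462813711202534))
tcp crop px top 615.2610886538823 252.30793290559822 side 203.32807859482418 196.4130680550561
729.9540063698931 290.90900010814863 211.46994475229624 255.684826909977
611.5685673381192 268.7429029922121 190.97692613847147 181.31513434038553
```

```bash
python3 - <<'E'
from station import arm
o=arm.get_obs(); print({k:o[k] for k in ['time','finger_gap','finger_force','force','torque','tcp_pos']})
E
```

```text
{'time': 3.95, 'finger_gap': -1.6807400453180964e-05, 'finger_force': 0.0, 'force': array([0.97404037, 0.70156253, 0.69329129]), 'torque': array([ 0.06000144,  0.20988415, -0.02765527]), 'tcp_pos': array([0.47808976, 0.12948014, 0.11565471])}
```

Emit:
jog_arm([
  {"tx":0,"ty":0,"tz":0,"rx":0,"ry":0,"rz":0},
  {"tx":0,"ty":0,"tz":0,"rx":0,"ry":0,"rz":0},
], jaw=0.05)

```text
time: 4.2
tcp_pos: [0.4781, 0.1295, 0.1156]
eef_rot: [0.174, 0.727, 0.646, 0.155]
force: [-0.0, 0.3, 0.6]
finger_gap: 0.0359
finger_force: 0.0
```

```bash
python3 - <<'E'
from h import *
rows_=interp((handle_pose(0,1.1)),handle_pose(0,1.3,.004),2)
d=handle_pose(0,1.1); json.dump([list(d[0]),list(d[1].as_quat())],open('cmd.json','w'))
a=handle_pose(0,1.3,.004); b=handle_pose(0,1.3,.020)
rows(interp(d,a,3)+interp(a,b,5))
E
```

```text
2.7mm  3.8deg   2.7mm  3.8deg   2.7mm  3.9deg   3.3mm  0.0deg   3.2mm  0.0deg   3.2mm  0.0deg   3.3mm  0.0deg   3.2mm  0.0deg 
[{"tx": -0.0, "ty": -0.0003, "tz": -0.0027, "rx": 3.8, "ry": -0.0, "rz": 0.0}, {"tx": -0.0, "ty": -0.0005, "tz": -0.0054, "rx": 7.6, "ry": 0.0, "rz": -0.0}, {"tx": -0.0, "ty": -0.0008, "tz": -0.0081, "rx": 11.5, "ry": 0.0, "rz": -0.0}, {"tx": -0.0, "ty": -0.0014, "tz": -0.0049, "rx": 11.5, "ry": 0.0, "rz": 0.0}, {"tx": -0.0, "ty": -0.0021, "tz": -0.0018, "rx": 11.5, "ry": 0.0, "rz": 0.0}, {"tx": -0.0, "ty": -0.0027, "tz": 0.0013, "rx": 11.5, "ry": 0.0, "rz": 0.0}, {"tx": 0.0, "ty": -0.0033, "tz": 0.0045, "rx": 11.5, "ry": 0.0, "rz": 0.0}, {"tx": -0.0, "ty": -0.004, "tz": 0.0076, "rx": 11.5, "ry": 0.0, "rz": 0.0}]
```

Emit:
jog_arm([
  {"tx":0,"ty":0,"tz":-0.0027,"rx":3.8,"ry":0,"rz":0},
  {"tx":0,"ty":-0.0005,"tz":-0.0054,"rx":7.6,"ry":0,"rz":0},
  {"tx":0,"ty":-0.001,"tz":-0.008,"rx":11.5,"ry":0,"rz":0},
  {"tx":0,"ty":-0.0015,"tz":-0.005,"rx":11.5,"ry":0,"rz":0},
  {"tx":0,"ty":-0.002,"tz":-0.002,"rx":11.5,"ry":0,"rz":0},
  {"tx":0,"ty":-0.003,"tz":0.001,"rx":11.5,"ry":0,"rz":0},
  {"tx":0,"ty":-0.0035,"tz":0.0045,"rx":11.5,"ry":0,"rz":0},
  {"tx":0,"ty":-0.004,"tz":0.0076,"rx":11.5,"ry":0,"rz":0},
], jaw=0.04)

```text
time: 5.2
tcp_pos: [0.4779, 0.1296, 0.1068]
eef_rot: [0.101, 0.741, 0.658, 0.09]
force: [0.3, -0.7, 0.0]
finger_gap: 0.04
finger_force: 0.0
```

Emit:
jog_arm([
  {"tx":0,"ty":0,"tz":0,"rx":0,"ry":0,"rz":0},
  {"tx":0,"ty":0,"tz":0,"rx":0,"ry":0,"rz":0},
])

```text
time: 5.45
tcp_pos: [0.478, 0.1295, 0.1072]
eef_rot: [0.101, 0.741, 0.658, 0.09]
force: [-0.5, -0.1, 0.1]
finger_gap: 0.0397
finger_force: 0.0
```

Emit:
jog_arm([
  {"tx":0,"ty":0,"tz":0,"rx":0,"ry":0,"rz":0},
  {"tx":0,"ty":0,"tz":0,"rx":0,"ry":0,"rz":0},
  {"tx":0,"ty":0,"tz":0,"rx":0,"ry":0,"rz":0},
  {"tx":0,"ty":0,"tz":0,"rx":0,"ry":0,"rz":0},
], jaw=0)

```text
time: 5.95
tcp_pos: [0.4778, 0.1296, 0.1074]
eef_rot: [0.101, 0.741, 0.658, 0.09]
force: [-6.9, 0.2, 7.4]
finger_gap: 0.0007
finger_force: 4.3
```

```bash
python3 - <<'E'
from h import *
from station import grab_frame,arm
o=arm.get_obs(); print(o['finger_gap'],o['finger_force'],o['force'],o['torque'])
t=cur(); P=[t[0]]+[t[0]+t[1].apply([0,s*.0145,z]) for s in(-1,1) for z in (0,-.03)]
hb=list(CEN+RI.apply([[-.127,.095,.126],[-.127,-.015,.126]]))
out=[]
for n,(r0,r1,c0,c1) in {'side':(125,205,165,218),'top':(195,245,205,238)}.items():
    im=grab_frame(n)['image'][:,:,::-1][r0:r1,c0:c1]; sx,sy=400/(c1-c0),600/(r1-r0)
    im=cv2.resize(im,(400,600),interpolation=2); im=cv2.convertScaleAbs(im,alpha=1.6,beta=0)
    for i,q in enumerate(proj(n,P+hb)):
        cv2.circle(im,(int((q[0]+.5-c0)*sx),int((q[1]+.5-r0)*sy)),3,(0,0,255) if i==0 else (255,0,0) if i<5 else (0,255,0),-1)
    out.append(im)
cv2.imwrite('pics/i.png',np.hstack(out))
E
```

```text
0.0007119433456386036 4.2599499598145485 [-6.92673919  0.1749713   7.42096852] [-0.03196653  0.81583679 -0.01980289]
```

View pics/i.png

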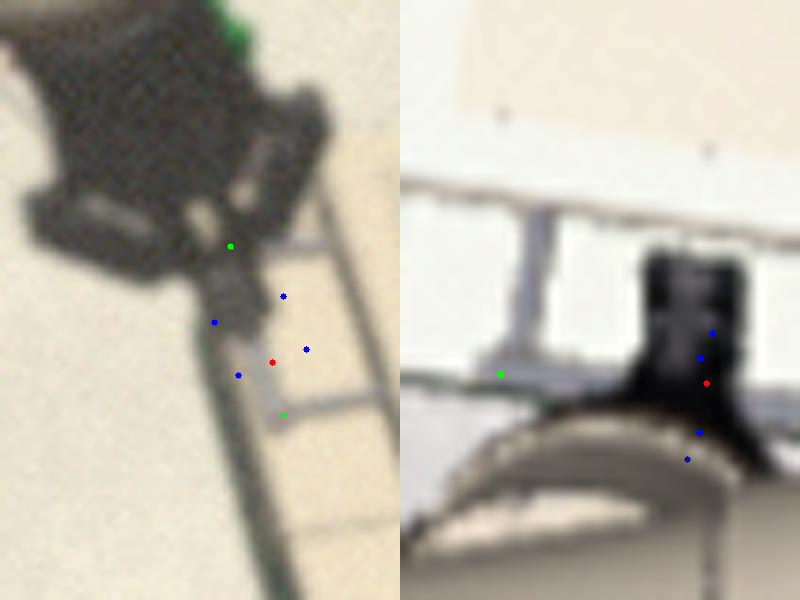

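```bash
python3 - <<'E'
from h import *
t=np.array([.42757,.13448,.21485]); r=handle_pose(0,1.1)[1]
for v in ([0,0,0],[0,.018,-.006],[0,.0325,-.006],[0,-.018,-.006],[0,-.0325,-.006],[0,.0325,-.04],[.011,.018,-.006],[-.011,.018,-.006]):
    a=proj('top',[t+r.apply(v)])[0]; b=proj('side',[t+r.apply(v)])[0]
    print(v,'f-top',(a[0]-190)*4+400,(a[1]-190)*480/70,'f-side',(b[0]-170)*4,(b[1]-110)*4)
print(proj('top',[[0,0,0]]),proj('side',[[0,0,0]]))
t=handle_pose(0,1.1)[0]; print('g')
for v in ([0,0,0],[0,.018,-.006],[0,.0325,-.006],[0,-.018,-.006],[0,-.0325,-.006]):
    b=proj('side',[t+r.apply(v)])[0]; print((b[0]-170)*4,(b[1]-110)*4)
E
```

```text
[0, 0, 0] f-top 540.610269942248 355.94019535515014 f-side 45.35616140913328 147.66273341806254
[0, 0.018, -0.006] f-top 541.7864546484593 326.56764806639666 f-side 62.47365463614187 129.55927911974322
[0, 0.0325, -0.006] f-top 543.6533047446343 297.55998720065094 f-side 79.84728175374698 119.35236319107719
[0, -0.018, -0.006] f-top 537.2141537339309 397.53386629334904 f-side 19.5664360488463 154.79239493632417
[0, -0.0325, -0.006] f-top 535.3971885218428 425.70360595584475 f-side 2.3774827724419083 164.91112051194727
[0, 0.0325, -0.04] f-top 537.1423025354557 332.91350890805734 f-side 55.13676525409767 87.28047577292375
[0.011, 0.018, -0.006] f-top 527.5359758995535 323.1087185510216 f-side 59.851694419710384 120.67790026743762
[-0.011, 0.018, -0.006] f-top 556.0364482145998 330.0291404985187 f-side 65.12677485874542 138.54387500159044
[[264.36567958 365.17380229]] [[ 51.64726488 271.74372682]]
g
121.77040698898884 243.15376671699175
138.3264641841315 226.41709718263644
154.89131826924438 216.87311231742478
97.39847266460424 250.01182217421047
80.99492622047967 259.47385090391913
```

```bash
python3 - <<'E'
from h import *
b=handle_pose(0,1.3,.020); json.dump([list(b[0]),list(b[1].as_quat())],open('cmd.json','w'))
c=handle_pose(0,1.3,-.08); d=(np.array([.36,-.05,.25]),c[1])
rows([b]+interp(b,c,3)+interp(c,d,4))
E
```

```text
0.0mm  0.0deg  33.3mm  0.0deg  33.4mm  0.0deg  33.3mm  0.0deg  52.4mm  0.0deg  52.3mm  0.0deg  52.4mm  0.0deg  52.3mm  0.0deg 
[{"tx": 0.0, "ty": 0.0, "tz": 0.0, "rx": 0.0, "ry": 0.0, "rz": 0.0}, {"tx": 0.0, "ty": -0.0, "tz": -0.0333, "rx": 0.0, "ry": 0.0, "rz": 0.0}, {"tx": -0.0, "ty": -0.0, "tz": -0.0667, "rx": 0.0, "ry": 0.0, "rz": 0.0}, {"tx": -0.0, "ty": -0.0, "tz": -0.1, "rx": 0.0, "ry": 0.0, "rz": 0.0}, {"tx": -0.0481, "ty": -0.0134, "tz": -0.1159, "rx": 0.0, "ry": 0.0, "rz": 0.0}, {"tx": -0.0961, "ty": -0.0268, "tz": -0.1318, "rx": 0.0, "ry": 0.0, "rz": 0.0}, {"tx": -0.1442, "ty": -0.0403, "tz": -0.1477, "rx": 0.0, "ry": 0.0, "rz": 0.0}, {"tx": -0.1922, "ty": -0.0537, "tz": -0.1636, "rx": 0.0, "ry": 0.0, "rz": 0.0}]
```

Emit:
jog_arm([
  {"tx":0,"ty":0,"tz":0,"rx":0,"ry":0,"rz":0},
  {"tx":0,"ty":0,"tz":-0.033,"rx":0,"ry":0,"rz":0},
  {"tx":0,"ty":0,"tz":-0.067,"rx":0,"ry":0,"rz":0},
  {"tx":0,"ty":0,"tz":-0.1,"rx":0,"ry":0,"rz":0},
  {"tx":-0.048,"ty":-0.0135,"tz":-0.116,"rx":0,"ry":0,"rz":0},
  {"tx":-0.096,"ty":-0.027,"tz":-0.132,"rx":0,"ry":0,"rz":0},
  {"tx":-0.144,"ty":-0.04,"tz":-0.148,"rx":0,"ry":0,"rz":0},
  {"tx":-0.192,"ty":-0.0535,"tz":-0.1635,"rx":0,"ry":0,"rz":0},
], jaw=0.04)

```text
time: 7.05
tcp_pos: [0.3626, -0.0462, 0.2495]
eef_rot: [0.101, 0.741, 0.658, 0.09]
force: [0.6, 0.1, -0.2]
finger_gap: 0.0399
finger_force: 0.0
```

Emit:
jog_arm([
  {"tx":-0.192,"ty":-0.0535,"tz":-0.1635,"rx":0,"ry":0,"rz":0},
], jaw=0)

```text
time: 7.18
tcp_pos: [0.3399, -0.082, 0.2767]
eef_rot: [0.1, 0.741, 0.658, 0.089]
force: [1.2, -1.2, -0.3]
finger_gap: 0.023
finger_force: 0.0
```

Emit:
jog_arm([
  {"tx":0,"ty":0,"tz":0,"rx":0,"ry":0,"rz":0},
  {"tx":0,"ty":0,"tz":0,"rx":0,"ry":0,"rz":0},
  {"tx":0,"ty":0,"tz":0,"rx":0,"ry":0,"rz":0},
])

```text
time: 7.55
tcp_pos: [0.3413, -0.0801, 0.2762]
eef_rot: [0.099, 0.74, 0.659, 0.09]
force: [-0.4, 0.2, -0.5]
finger_gap: 0.0004
finger_force: 0.0
```

```bash
python3 - <<'E'
from h import *
from station import grab_frame,arm
t=cur(); print(t[0],arm.get_obs()['finger_gap'],arm.get_obs()['joint_pos'])
out=[]
for n in ('side','top'):
    im=grab_frame(n)['image'][:,:,::-1]; q=proj(n,[t[0]])[0]; c0,r0=int(q[0])-33,int(q[1])-60
    im=cv2.resize(im[r0:r0+100,c0:c0+67],(400,600),interpolation=2); im=cv2.convertScaleAbs(im,alpha=1.6,beta=0)
    for v in ([0,0,0],[0,0,-.019],[0,.03,-.019],[0,0,-.073]):
        q=proj(n,[t[0]+t[1].apply(v)])[0]; cv2.circle(im,(int((q[0]+.5-c0)*6),int((q[1]+.5-r0)*6)),3,(0,0,255) if v[2]==0 else(255,255,0),-1)
    out.append(im)
cv2.imwrite('pics/j.png',np.hstack(out))
E
```

```text
[ 0.34131216 -0.08014687  0.27623758] 0.0004484670051365407 [-0.5723949  -0.56085423  1.90551614  0.11846332  1.55554445 -0.44287584]
```

View pics/j.png

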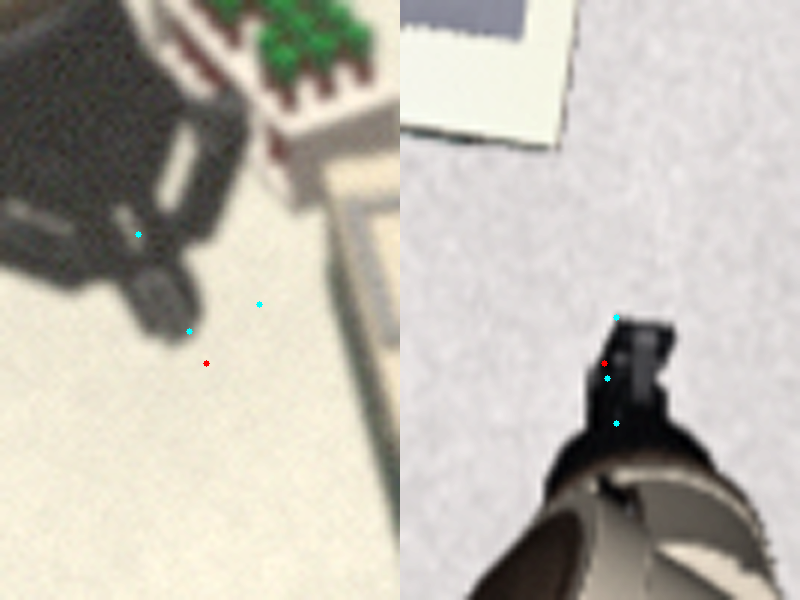

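The picture shows the shut tip at about (175,343) in the side crop, against a projected TCP at (206,363). The real tips stand about 15–20 mm short of the reported TCP, so I'll go back in deeper and feel for the deck.

```bash
python3 - <<'E'
from h import *
a=handle_pose(0,1.3,-.06); b=handle_pose(0,1.3,.018)
c=cur(); rows(interp(c,a,6)+[a,a],True)
rows(interp(a,b,3)+[handle_pose(0,1.3,.018+.003*k) for k in (1,2,3,4)]+[handle_pose(0,1.3,.030)])
E
```

```text
43.1mm  0.0deg  43.2mm  0.0deg  43.0mm  0.1deg  43.2mm  0.1deg  43.1mm  0.0deg  43.2mm  0.0deg   0.0mm  0.0deg   0.0mm  0.0deg 
[{"tx": 0.0373, "ty": 0.0103, "tz": 0.0189, "rx": -0.0, "ry": -0.0, "rz": 0.0}, {"tx": 0.0747, "ty": 0.0206, "tz": 0.0378, "rx": -0.0, "ry": -0.0, "rz": 0.0}, {"tx": 0.112, "ty": 0.0308, "tz": 0.0567, "rx": -0.1, "ry": -0.1, "rz": 0.0}, {"tx": 0.1494, "ty": 0.0411, "tz": 0.0756, "rx": -0.1, "ry": -0.1, "rz": 0.1}, {"tx": 0.1867, "ty": 0.0514, "tz": 0.0945, "rx": -0.1, "ry": -0.1, "rz": 0.1}, {"tx": 0.2241, "ty": 0.0617, "tz": 0.1134, "rx": -0.1, "ry": -0.1, "rz": 0.1}, {"tx": 0.2241, "ty": 0.0617, "tz": 0.1134, "rx": -0.1, "ry": -0.1, "rz": 0.1}, {"tx": 0.2241, "ty": 0.0617, "tz": 0.1134, "rx": -0.1, "ry": -0.1, "rz": 0.1}]
 26.0mm  0.0deg  26.0mm  0.0deg  26.0mm  0.0deg   3.0mm  0.0deg   3.0mm  0.0deg   3.0mm  0.0deg   3.0mm  0.0deg   0.0mm  0.0deg 
[{"tx": -0.0, "ty": -0.0, "tz": 0.026, "rx": -0.0, "ry": -0.0, "rz": -0.0}, {"tx": -0.0, "ty": 0.0, "tz": 0.052, "rx": -0.0, "ry": -0.0, "rz": -0.0}, {"tx": -0.0001, "ty": 0.0, "tz": 0.078, "rx": -0.0, "ry": -0.0, "rz": -0.0}, {"tx": -0.0001, "ty": 0.0, "tz": 0.081, "rx": -0.0, "ry": -0.0, "rz": -0.0}, {"tx": -0.0001, "ty": 0.0, "tz": 0.084, "rx": -0.0, "ry": -0.0, "rz": -0.0}, {"tx": -0.0001, "ty": 0.0, "tz": 0.087, "rx": -0.0, "ry": -0.0, "rz": -0.0}, {"tx": -0.0001, "ty": 0.0, "tz": 0.09, "rx": -0.0, "ry": -0.0, "rz": -0.0}, {"tx": -0.0001, "ty": 0.0, "tz": 0.09, "rx": -0.0, "ry": -0.0, "rz": -0.0}]
```

Emit:
jog_arm([
  {"tx":0.0375,"ty":0.0105,"tz":0.019,"rx":0,"ry":0,"rz":0},
  {"tx":0.0745,"ty":0.0205,"tz":0.038,"rx":0,"ry":0,"rz":0},
  {"tx":0.112,"ty":0.031,"tz":0.0565,"rx":0,"ry":0,"rz":0},
  {"tx":0.1495,"ty":0.041,"tz":0.0755,"rx":0,"ry":0,"rz":0},
  {"tx":0.1865,"ty":0.0515,"tz":0.0945,"rx":0,"ry":0,"rz":0},
  {"tx":0.2241,"ty":0.0617,"tz":0.1134,"rx":0,"ry":0,"rz":0},
  {"tx":0.2241,"ty":0.0617,"tz":0.1134,"rx":0,"ry":0,"rz":0},
  {"tx":0.2241,"ty":0.0617,"tz":0.1134,"rx":-0.1,"ry":-0.1,"rz":0.1},
], jaw=0.04)

```text
time: 8.65
tcp_pos: [0.4564, 0.1313, 0.1841]
eef_rot: [0.101, 0.741, 0.658, 0.089]
force: [-0.9, -1.1, 0.9]
finger_gap: 0.0398
finger_force: 0.0
```

Emit:
jog_arm([
  {"tx":0,"ty":0,"tz":0.026,"rx":0,"ry":0,"rz":0},
  {"tx":0,"ty":0,"tz":0.052,"rx":0,"ry":0,"rz":0},
  {"tx":0,"ty":0,"tz":0.078,"rx":0,"ry":0,"rz":0},
  {"tx":0,"ty":0,"tz":0.081,"rx":0,"ry":0,"rz":0},
  {"tx":0,"ty":0,"tz":0.084,"rx":0,"ry":0,"rz":0},
  {"tx":0,"ty":0,"tz":0.087,"rx":0,"ry":0,"rz":0},
  {"tx":0,"ty":0,"tz":0.09,"rx":0,"ry":0,"rz":0},
  {"tx":0,"ty":0,"tz":0.09,"rx":0,"ry":0,"rz":0},
])

```text
time: 9.65
tcp_pos: [0.4807, 0.1279, 0.0976]
eef_rot: [0.101, 0.742, 0.657, 0.09]
force: [0.8, 1.4, -0.5]
finger_gap: 0.0398
finger_force: 0.0
```

The reported z is already below the deck with no contact, which confirms the shortfall. I'll keep feeling down.

Emit:
jog_arm([
  {"tx":0,"ty":0,"tz":0.002,"rx":0,"ry":0,"rz":0},
  {"tx":0,"ty":0,"tz":0.004,"rx":0,"ry":0,"rz":0},
  {"tx":0,"ty":0,"tz":0.006,"rx":0,"ry":0,"rz":0},
  {"tx":0,"ty":0,"tz":0.006,"rx":0,"ry":0,"rz":0},
])

```text
time: 10.15
tcp_pos: [0.4822, 0.1276, 0.0916]
eef_rot: [0.101, 0.742, 0.657, 0.089]
force: [0.2, -0.7, 0.1]
finger_gap: 0.0399
finger_force: 0.0
```

Emit:
jog_arm([
  {"tx":0,"ty":0,"tz":0,"rx":0,"ry":0,"rz":0},
  {"tx":0,"ty":0,"tz":0,"rx":0,"ry":0,"rz":0},
  {"tx":0,"ty":0,"tz":0,"rx":0,"ry":0,"rz":0},
], jaw=0.004)

```text
time: 10.52
tcp_pos: [0.4817, 0.1277, 0.0915]
eef_rot: [0.101, 0.742, 0.657, 0.089]
force: [-6.1, 1.2, 1.1]
finger_gap: 0.0091
finger_force: 39.2
```

Gripped, but near the tips (9.1 mm on an 11 mm bar). I'll regrip deeper and a bit further forward.

Emit:
jog_arm([
  {"tx":0,"ty":0,"tz":0,"rx":0,"ry":0,"rz":0},
  {"tx":0,"ty":-0.001,"tz":0,"rx":0,"ry":0,"rz":0},
  {"tx":0,"ty":-0.002,"tz":0.002,"rx":0,"ry":0,"rz":0},
  {"tx":0,"ty":-0.003,"tz":0.004,"rx":0,"ry":0,"rz":0},
  {"tx":0,"ty":-0.003,"tz":0.006,"rx":0,"ry":0,"rz":0},
  {"tx":0,"ty":-0.003,"tz":0.006,"rx":0,"ry":0,"rz":0},
], jaw=0.036)

```text
time: 11.28
tcp_pos: [0.481, 0.1278, 0.085]
eef_rot: [0.101, 0.742, 0.657, 0.089]
force: [-0.0, -0.2, -0.0]
finger_gap: 0.0357
finger_force: 0.0
```

Emit:
jog_arm([
  {"tx":0,"ty":0,"tz":0,"rx":0,"ry":0,"rz":0},
  {"tx":0,"ty":0,"tz":0,"rx":0,"ry":0,"rz":0},
  {"tx":0,"ty":0,"tz":0,"rx":0,"ry":0,"rz":0},
], jaw=0.004)

```text
time: 11.65
tcp_pos: [0.4832, 0.1276, 0.0866]
eef_rot: [0.103, 0.742, 0.657, 0.091]
force: [17.8, -3.5, -2.4]
finger_gap: 0.0093
finger_force: 39.9
```

```bash
python3 - <<'E'
from h import *
from station import arm
o=arm.get_obs(); print(o['force'],o['torque'],o['joint_pos'])
t=cur(); print(RI.inv().apply(t[0]-CEN),RI.inv().apply(t[1].apply([0,0,1])))
# bar at tool point: carry the measured tool pose relative to the nominal bar
p=1.3; b=np.array([-.127,.04,.126]); 
# rotate tool about hinge by phi, about bar by extra -e
loc=RI.inv().apply(t[0]-CEN); Rl=RI.inv()*t[1]
def pose(phi,rot):
    a=phi+.0338; bar=np.array([HX-.237*np.cos(a),.04,HZ+.237*np.sin(a)])
    q=R.from_euler('y',rot) # +y rotation: x->-z ; lid opening takes -x up => +z
    b0=np.array([HX-.237*np.cos(.0338),.04,HZ+.237*np.sin(.0338)])
    return CEN+RI.apply(bar+q.apply(loc-b0)), RI*q*Rl
n=40
json.dump([list(t[0]),list(t[1].as_quat())],open('cmd.json','w'))
for a in range(0,n,8): rows([pose(1.19*k/n,.70*k/n) for k in range(a+1,a+9)])
E
```

```text
[17.762987  -3.484117  -2.3700638] [-0.38743107 -2.33532711 -0.09072179] [ 0.15541677 -0.10084967  1.97803249 -0.08820956  0.99980536  0.31448384]
[-0.115661    0.03869775  0.08657785] [ 2.72777203e-01 -3.18529743e-04 -9.62077178e-01]
  6.9mm  1.0deg   6.8mm  1.0deg   6.9mm  1.0deg   6.8mm  1.0deg   6.8mm  1.0deg   6.8mm  1.0deg   6.9mm  1.0deg   6.8mm  1.0deg 
[{"tx": 0.0, "ty": 0.0015, "tz": -0.0067, "rx": 1.0, "ry": -0.0, "rz": -0.0}, {"tx": 0.0, "ty": 0.0033, "tz": -0.0133, "rx": 2.0, "ry": -0.0, "rz": -0.0}, {"tx": 0.0, "ty": 0.0052, "tz": -0.0199, "rx": 3.0, "ry": -0.0, "rz": -0.0}, {"tx": 0.0, "ty": 0.0073, "tz": -0.0264, "rx": 4.0, "ry": -0.0, "rz": -0.0}, {"tx": 0.0, "ty": 0.0096, "tz": -0.0328, "rx": 5.0, "ry": -0.0, "rz": -0.0}, {"tx": 0.0, "ty": 0.0121, "tz": -0.0391, "rx": 6.0, "ry": -0.0, "rz": -0.0}, {"tx": 0.0, "ty": 0.0148, "tz": -0.0454, "rx": 7.0, "ry": -0.0, "rz": -0.0}, {"tx": 0.0, "ty": 0.0177, "tz": -0.0516, "rx": 8.0, "ry": -0.0, "rz": -0.0}]
  6.8mm  1.0deg   6.8mm  1.0deg   6.7mm  1.0deg   6.8mm  1.0deg   6.8mm  1.0deg   6.8mm  1.0deg   6.7mm  1.0deg   6.8mm
[... 2181 characters left out ...]
m  1.0deg   6.6mm  1.0deg   6.6mm  1.0deg   6.6mm  1.0deg   6.6mm  1.0deg 
[{"tx": 0.0, "ty": 0.0039, "tz": -0.0053, "rx": 1.0, "ry": 0.0, "rz": -0.0}, {"tx": 0.0, "ty": 0.008, "tz": -0.0105, "rx": 2.0, "ry": 0.0, "rz": -0.0}, {"tx": 0.0, "ty": 0.0122, "tz": -0.0156, "rx": 3.0, "ry": 0.0, "rz": -0.0}, {"tx": 0.0001, "ty": 0.0166, "tz": -0.0205, "rx": 4.0, "ry": 0.0, "rz": -0.0}, {"tx": 0.0001, "ty": 0.0211, "tz": -0.0253, "rx": 5.0, "ry": 0.0, "rz": -0.0}, {"tx": 0.0001, "ty": 0.0258, "tz": -0.0299, "rx": 6.0, "ry": -0.0, "rz": -0.0}, {"tx": 0.0001, "ty": 0.0306, "tz": -0.0344, "rx": 7.0, "ry": -0.0, "rz": -0.0}, {"tx": 0.0001, "ty": 0.0355, "tz": -0.0388, "rx": 8.0, "ry": -0.0, "rz": -0.0}]
```

Solid grip, with the bar on the tool axis at local x -127 as expected. Raising the lid along its arc in five calls, with 2 mm of recentring.

Emit:
jog_arm([
  {"tx":0,"ty":0.0035,"tz":-0.0065,"rx":1,"ry":0,"rz":0},
  {"tx":0,"ty":0.0053,"tz":-0.0133,"rx":2,"ry":0,"rz":0},
  {"tx":0,"ty":0.0072,"tz":-0.02,"rx":3,"ry":0,"rz":0},
  {"tx":0,"ty":0.0093,"tz":-0.0264,"rx":4,"ry":0,"rz":0},
  {"tx":0,"ty":0.0116,"tz":-0.0328,"rx":5,"ry":0,"rz":0},
  {"tx":0,"ty":0.0141,"tz":-0.0391,"rx":6,"ry":0,"rz":0},
  {"tx":0,"ty":0.0168,"tz":-0.0454,"rx":7,"ry":0,"rz":0},
  {"tx":0,"ty":0.0197,"tz":-0.0516,"rx":8,"ry":0,"rz":0},
], newtons=60)

```text
time: 12.65
tcp_pos: [0.4855, 0.1272, 0.1399]
eef_rot: [0.048, 0.747, 0.662, 0.042]
force: [-3.4, 2.0, -11.3]
finger_gap: 0.0091
finger_force: 58.4
```

Emit:
jog_arm([
  {"tx":0,"ty":0.0022,"tz":-0.0064,"rx":1,"ry":0,"rz":0},
  {"tx":0,"ty":0.0045,"tz":-0.0128,"rx":2,"ry":0,"rz":0},
  {"tx":0,"ty":0.007,"tz":-0.019,"rx":3,"ry":0,"rz":0},
  {"tx":0,"ty":0.01,"tz":-0.025,"rx":4,"ry":0,"rz":0},
  {"tx":0,"ty":0.013,"tz":-0.0313,"rx":5,"ry":0,"rz":0},
  {"tx":0,"ty":0.016,"tz":-0.0373,"rx":6,"ry":0,"rz":0},
  {"tx":0,"ty":0.019,"tz":-0.0432,"rx":7,"ry":0,"rz":0},
  {"tx":0,"ty":0.0226,"tz":-0.049,"rx":8,"ry":0,"rz":0},
])

```text
time: 13.65
tcp_pos: [0.5006, 0.1253, 0.192]
eef_rot: [-0.004, 0.748, 0.663, -0.004]
force: [-16.3, 1.2, -4.2]
finger_gap: 0.0092
finger_force: 58.8
```

```bash
python3 - <<'E'
from h import *
from station import arm
o=arm.get_obs(); t=cur(); l=RI.inv().apply(t[0]-CEN); z=RI.inv().apply(t[1].apply([0,0,1])); b=l-.041*z
print(b,np.arctan2(b[2]-HZ,HX-b[0])-.034, np.hypot(b[2]-HZ,HX-b[0]),o['force'],o['finger_gap'],o['joint_pos'])
E
```

```text
[-0.09760047  0.03849239  0.23295872] 0.47171759934680413 0.23730457434863347 [-16.32931668   1.17916967  -4.2126075 ] 0.009181106381987957 [0.09452828 0.04249672 1.59054261 0.00201199 1.52073268 0.21521567]
```

Emit:
jog_arm([
  {"tx":0,"ty":0.0028,"tz":-0.0061,"rx":1,"ry":0,"rz":0},
  {"tx":0,"ty":0.0058,"tz":-0.012,"rx":2,"ry":0,"rz":0},
  {"tx":0,"ty":0.009,"tz":-0.018,"rx":3,"ry":0,"rz":0},
  {"tx":0,"ty":0.0123,"tz":-0.024,"rx":4,"ry":0,"rz":0},
  {"tx":0,"ty":0.0158,"tz":-0.0296,"rx":5,"ry":0,"rz":0},
  {"tx":0,"ty":0.0194,"tz":-0.0352,"rx":6,"ry":0,"rz":0},
  {"tx":0,"ty":0.0233,"tz":-0.0407,"rx":7,"ry":0,"rz":0},
  {"tx":0,"ty":0.0272,"tz":-0.046,"rx":8,"ry":0,"rz":0},
])

```text
time: 14.65
tcp_pos: [0.5277, 0.1219, 0.2388]
eef_rot: [-0.057, 0.746, 0.661, -0.051]
force: [-22.2, -0.5, 4.9]
finger_gap: 0.0089
finger_force: 58.9
```

Emit:
jog_arm([
  {"tx":0,"ty":0.0034,"tz":-0.0058,"rx":1,"ry":0,"rz":0},
  {"tx":0,"ty":0.007,"tz":-0.0114,"rx":2,"ry":0,"rz":0},
  {"tx":0,"ty":0.0107,"tz":-0.017,"rx":3,"ry":0,"rz":0},
  {"tx":0,"ty":0.0145,"tz":-0.0223,"rx":4,"ry":0,"rz":0},
  {"tx":0,"ty":0.0185,"tz":-0.0276,"rx":5,"ry":0,"rz":0},
  {"tx":0,"ty":0.0227,"tz":-0.0327,"rx":6,"ry":0,"rz":0},
  {"tx":0,"ty":0.027,"tz":-0.0378,"rx":7,"ry":0,"rz":0},
  {"tx":0,"ty":0.0315,"tz":-0.0426,"rx":8,"ry":0,"rz":0},
])

```text
time: 15.65
tcp_pos: [0.5652, 0.1172, 0.2776]
eef_rot: [-0.108, 0.741, 0.656, -0.096]
force: [-21.9, -3.3, 14.0]
finger_gap: 0.0088
finger_force: 58.7
```

Emit:
jog_arm([
  {"tx":0,"ty":0.004,"tz":-0.0053,"rx":1,"ry":0,"rz":0},
  {"tx":0,"ty":0.008,"tz":-0.0105,"rx":2,"ry":0,"rz":0},
  {"tx":0,"ty":0.012,"tz":-0.0156,"rx":3,"ry":0,"rz":0},
  {"tx":0,"ty":0.0166,"tz":-0.0205,"rx":4,"ry":0,"rz":0},
  {"tx":0,"ty":0.021,"tz":-0.0253,"rx":5,"ry":0,"rz":0},
  {"tx":0,"ty":0.0258,"tz":-0.03,"rx":6,"ry":0,"rz":0},
  {"tx":0,"ty":0.0306,"tz":-0.0344,"rx":7,"ry":0,"rz":0},
  {"tx":0,"ty":0.0355,"tz":-0.0388,"rx":8,"ry":0,"rz":0},
])

```text
time: 16.65
tcp_pos: [0.6101, 0.1115, 0.3055]
eef_rot: [-0.159, 0.732, 0.648, -0.141]
force: [-18.5, -3.8, 18.7]
finger_gap: 0.009
finger_force: 58.7
```

```bash
python3 - <<'E'
from h import *
from station import arm
o=arm.get_obs(); t=cur(); l=RI.inv().apply(t[0]-CEN); z=RI.inv().apply(t[1].apply([0,0,1])); b=l-.041*z
print(l,b,z,np.arctan2(b[2]-HZ,HX-b[0])-.034, np.hypot(b[2]-HZ,HX-b[0]),o['force'],o['finger_gap'],o['joint_pos'])
E
```

```text
[0.01218051 0.03766429 0.30551655] [0.02918769 0.03765127 0.34282279] [-4.14809145e-01  3.17665689e-04 -9.09908387e-01] 1.1917286702752918 0.2389056642664319 [-18.46880981  -3.77318291  18.74599476] 0.008994422329172944 [0.02343676 0.55581481 0.77030496 0.07522007 2.23798048 0.17857276]
```

The lid is at about 1.19. Planning the release, the transit and the rod approach together.

```bash
cat > plan.py <<'E'
from h import *
A=.036
t=cur(); json.dump([list(t[0]),list(t[1].as_quat())],open('cmd.json','w'))
z=t[1].apply([0,0,1])
r1=(t[0]-.06*z,t[1]); r2=(t[0]-.11*z,t[1])
print('1 (open .024)'); rows([t,t,t]+interp(t,r1,3)+interp(r1,r2,2))
pre=rod_pose(0,.40,.12,back=.10,adv=A)
mid0=CEN+RI.apply([-.10,-.10,.36])
S=interp(r2,pre,12); S=[(p+max(0,np.sin(np.pi*k/12))*np.array([-.05,0,.07]),r) for k,(p,r) in enumerate(S,1)]
print('2'); rows(S[:8]); print('3'); g=rod_pose(0,.40,.12,adv=A); rows(S[8:]+[pre,pre])
print('4'); rows(interp(pre,g,5)+[g,g])
E
python3 plan.py
```

```text
1 (open .024)
  0.0mm  0.0deg   0.0mm  0.0deg   0.0mm  0.0deg  20.0mm  0.0deg  20.0mm  0.0deg  20.0mm  0.0deg  25.0mm  0.0deg  25.0mm  0.0deg 
[{"tx": 0.0, "ty": 0.0, "tz": 0.0, "rx": 0.0, "ry": 0.0, "rz": 0.0}, {"tx": 0.0, "ty": 0.0, "tz": 0.0, "rx": 0.0, "ry": 0.0, "rz": 0.0}, {"tx": 0.0, "ty": 0.0, "tz": 0.0, "rx": 0.0, "ry": 0.0, "rz": 0.0}, {"tx": 0.0, "ty": -0.0, "tz": -0.02, "rx": 0.0, "ry": 0.0, "rz": 0.0}, {"tx": 0.0, "ty": -0.0, "tz": -0.04, "rx": 0.0, "ry": 0.0, "rz": 0.0}, {"tx": 0.0, "ty": -0.0, "tz": -0.06, "rx": 0.0, "ry": 0.0, "rz": 0.0}, {"tx": 0.0, "ty": 0.0, "tz": -0.085, "rx": 0.0, "ry": 0.0, "rz": 0.0}, {"tx": 0.0, "ty": 0.0, "tz": -0.11, "rx": 0.0, "ry": 0.0, "rz": 0.0}]
2
 24.3mm  8.1deg  23.7mm  8.1deg  22.5mm  8.0deg  21.4mm  8.1deg  21.3mm  8.1deg  22.3mm  8.1deg  24.8mm  8.0deg  28.3mm  8.1deg 
[{"tx": -0.0149, "ty": -0.0175, "tz": 0.008, "rx": -2.6, "ry": 3.5, "rz": 6.8}, {"tx": -0.0298, "ty": -0.0338, "tz": 0.0167, "rx": -5.3, "ry": 7.0, "rz": 13.6}, {"tx": -0.0444, "ty": -0.0475, "tz": 0.0269, "rx": -7.9, "ry": 10.4, "rz": 20.3}, {"tx": -0.0587, "ty": -0
[... 876 characters left out ...]
9, "rz": 27.1}, {"tx": -0.0379, "ty": 0.0684, "tz": 0.1191, "rx": -10.6, "ry": 13.9, "rz": 27.1}]
4
 20.0mm  0.0deg  20.0mm  0.0deg  20.0mm  0.0deg  20.0mm  0.0deg  20.0mm  0.0deg   0.0mm  0.0deg   0.0mm  0.0deg 
[{"tx": 0.0, "ty": -0.0, "tz": 0.02, "rx": 0.0, "ry": 0.0, "rz": 0.0}, {"tx": 0.0, "ty": -0.0, "tz": 0.04, "rx": 0.0, "ry": 0.0, "rz": 0.0}, {"tx": 0.0, "ty": -0.0, "tz": 0.06, "rx": 0.0, "ry": 0.0, "rz": 0.0}, {"tx": 0.0, "ty": -0.0, "tz": 0.08, "rx": 0.0, "ry": 0.0, "rz": 0.0}, {"tx": 0.0, "ty": -0.0, "tz": 0.1, "rx": 0.0, "ry": 0.0, "rz": 0.0}, {"tx": 0.0, "ty": -0.0, "tz": 0.1, "rx": 0.0, "ry": 0.0, "rz": 0.0}, {"tx": 0.0, "ty": -0.0, "tz": 0.1, "rx": 0.0, "ry": 0.0, "rz": 0.0}]
```

Emit:
jog_arm([
  {"tx":0,"ty":0,"tz":0,"rx":0,"ry":0,"rz":0},
  {"tx":0,"ty":0,"tz":0,"rx":0,"ry":0,"rz":0},
  {"tx":0,"ty":0,"tz":-0.01,"rx":0,"ry":0,"rz":0},
  {"tx":0,"ty":0,"tz":-0.03,"rx":0,"ry":0,"rz":0},
  {"tx":0,"ty":0,"tz":-0.055,"rx":0,"ry":0,"rz":0},
  {"tx":0,"ty":0,"tz":-0.085,"rx":0,"ry":0,"rz":0},
  {"tx":0,"ty":0,"tz":-0.11,"rx":0,"ry":0,"rz":0},
], jaw=0.024)

```text
time: 17.52
tcp_pos: [0.6555, 0.1067, 0.4011]
eef_rot: [-0.158, 0.732, 0.648, -0.14]
force: [0.5, -0.0, 1.6]
finger_gap: 0.0241
finger_force: 0.0
```

```bash
cat > plan2.py <<'E'
from h import *
A=.036
t=cur(); json.dump([list(t[0]),list(t[1].as_quat())],open('cmd.json','w'))
pre=rod_pose(0,.40,.12,back=.10,adv=A); g=rod_pose(0,.40,.12,adv=A)
S=interp(t,pre,12); S=[(p+max(0,np.sin(np.pi*k/12))*np.array([-.05,0,.07]),r) for k,(p,r) in enumerate(S,1)]
rows(S[:8]); rows(S[8:]+[pre,pre]); 
E
python3 plan2.py
```

```text
24.4mm  8.1deg  23.7mm  8.1deg  22.5mm  8.0deg  21.3mm  8.1deg  20.9mm  8.1deg  22.1mm  8.1deg  24.5mm  8.1deg  27.8mm  8.0deg 
[{"tx": -0.015, "ty": -0.0177, "tz": 0.0076, "rx": -2.6, "ry": 3.5, "rz": 6.8}, {"tx": -0.0299, "ty": -0.0342, "tz": 0.0159, "rx": -5.3, "ry": 6.9, "rz": 13.6}, {"tx": -0.0446, "ty": -0.0481, "tz": 0.0258, "rx": -7.9, "ry": 10.4, "rz": 20.3}, {"tx": -0.059, "ty": -0.0584, "tz": 0.0377, "rx": -10.5, "ry": 13.9, "rz": 27.1}, {"tx": -0.073, "ty": -0.0643, "tz": 0.0521, "rx": -13.2, "ry": 17.3, "rz": 33.9}, {"tx": -0.0866, "ty": -0.0654, "tz": 0.0695, "rx": -15.8, "ry": 20.8, "rz": 40.7}, {"tx": -0.0999, "ty": -0.0614, "tz": 0.0897, "rx": -18.4, "ry": 24.3, "rz": 47.5}, {"tx": -0.1127, "ty": -0.0526, "tz": 0.1128, "rx": -21.1, "ry": 27.8, "rz": 54.2}]
 31.5mm  8.0deg  34.6mm  8.1deg  37.0mm  8.1deg  38.3mm  8.0deg   0.0mm  0.0deg   0.0mm  0.0deg 
[{"tx": -0.0112, "ty": 0.0153, "tz": 0.0252, "rx": -2.6, "ry": 3.4, "rz": 6.8}, {"tx": -0.021, "ty": 0.032, "tz": 0.0539, "rx": -5.3, "ry": 6.9, "rz": 13.6}, {"tx": -0.0297, "ty": 0.0499, "tz": 0.0851, "rx": -7.9, "ry": 10.4, "rz": 20.4}, {"tx": -0.0379, "ty": 0.0682, "tz": 0.1177, "rx": -10.6, "ry": 13.8, "rz": 27.1}, {"tx": -0.0379, "ty": 0.0682, "tz": 0.1177, "rx": -10.6, "ry": 13.8, "rz": 27.1}, {"tx": -0.0379, "ty": 0.0682, "tz": 0.1177, "rx": -10.6, "ry": 13.8, "rz": 27.1}]
```

Emit:
jog_arm([
  {"tx":-0.015,"ty":-0.0175,"tz":0.0075,"rx":-2.6,"ry":3.5,"rz":6.8},
  {"tx":-0.03,"ty":-0.034,"tz":0.016,"rx":-5.3,"ry":6.9,"rz":13.6},
  {"tx":-0.0445,"ty":-0.048,"tz":0.026,"rx":-7.9,"ry":10.4,"rz":20.3},
  {"tx":-0.059,"ty":-0.0585,"tz":0.0375,"rx":-10.5,"ry":13.9,"rz":27.1},
  {"tx":-0.073,"ty":-0.0645,"tz":0.052,"rx":-13.2,"ry":17.3,"rz":33.9},
  {"tx":-0.0865,"ty":-0.0655,"tz":0.0695,"rx":-15.8,"ry":20.8,"rz":40.7},
  {"tx":-0.1,"ty":-0.0615,"tz":0.0895,"rx":-18.4,"ry":24.3,"rz":47.5},
  {"tx":-0.1127,"ty":-0.0526,"tz":0.1128,"rx":-21.1,"ry":27.8,"rz":54.2},
], jaw=0.046, newtons=25)

```text
time: 18.52
tcp_pos: [0.5479, 0.0057, 0.3189]
eef_rot: [-0.092, 0.97, 0.206, 0.093]
force: [1.2, -0.8, -0.1]
finger_gap: 0.0457
finger_force: 0.0
```

Emit:
jog_arm([
  {"tx":-0.011,"ty":0.0155,"tz":0.025,"rx":-2.6,"ry":3.4,"rz":6.8},
  {"tx":-0.021,"ty":0.032,"tz":0.054,"rx":-5.3,"ry":6.9,"rz":13.6},
  {"tx":-0.0295,"ty":0.05,"tz":0.085,"rx":-7.9,"ry":10.4,"rz":20.4},
  {"tx":-0.0379,"ty":0.0682,"tz":0.1177,"rx":-10.6,"ry":13.8,"rz":27.1},
  {"tx":-0.0379,"ty":0.0682,"tz":0.1177,"rx":-10.6,"ry":13.8,"rz":27.1},
  {"tx":-0.0379,"ty":0.0682,"tz":0.1177,"rx":-10.6,"ry":13.8,"rz":27.1},
])

```text
time: 19.27
tcp_pos: [0.5598, -0.0438, 0.1893]
eef_rot: [-0.046, 0.977, -0.044, 0.201]
force: [0.3, -0.8, 0.6]
finger_gap: 0.0462
finger_force: 0.0
```

```bash
python3 - <<'E'
from h import *
from station import arm
c=cmd(); t=cur(); print(c[0],t[0],(c[1].inv()*t[1]).as_rotvec(degrees=True),arm.get_obs()['joint_pos'])
l=RI.inv().apply(t[0]-CEN); print(l)
g=rod_pose(0,.40,.12,adv=.036)
json.dump([list(t[0]),list(t[1].as_quat())],open('cmd.json','w'))
rows(interp(t,g,5)+[g])
E
```

```text
[ 0.55939893 -0.0439452   0.18854509] [ 0.55978244 -0.04375404  0.18927599] [ 0.02725441 -0.05049267 -0.16979579] [-0.34157647 -0.1383881   1.82814261  0.22866866  1.09746617  1.25152508]
[-0.01937031 -0.12240585  0.18927599]
 20.1mm  0.0deg  20.1mm  0.1deg  20.1mm  0.0deg  20.1mm  0.1deg  20.1mm  0.1deg   0.0mm  0.0deg 
[{"tx": -0.0001, "ty": 0.0001, "tz": 0.0201, "rx": 0.0, "ry": 0.0, "rz": 0.0}, {"tx": -0.0002, "ty": 0.0001, "tz": 0.0402, "rx": 0.0, "ry": 0.0, "rz": 0.1}, {"tx": -0.0003, "ty": 0.0002, "tz": 0.0603, "rx": 0.0, "ry": 0.0, "rz": 0.1}, {"tx": -0.0004, "ty": 0.0002, "tz": 0.0804, "rx": 0.0, "ry": 0.0, "rz": 0.2}, {"tx": -0.0005, "ty": 0.0003, "tz": 0.1005, "rx": 0.0, "ry": 0.1, "rz": 0.2}, {"tx": -0.0005, "ty": 0.0003, "tz": 0.1005, "rx": 0.0, "ry": 0.1, "rz": 0.2}]
```

Emit:
jog_arm([
  {"tx":0,"ty":0,"tz":0.025,"rx":0,"ry":0,"rz":0},
  {"tx":0,"ty":0,"tz":0.05,"rx":0,"ry":0,"rz":0},
  {"tx":0,"ty":0,"tz":0.075,"rx":0,"ry":0,"rz":0},
  {"tx":-0.0005,"ty":0.0003,"tz":0.09,"rx":0,"ry":0,"rz":0.2},
  {"tx":-0.0005,"ty":0.0003,"tz":0.1,"rx":0,"ry":0,"rz":0.2},
  {"tx":-0.0005,"ty":0.0003,"tz":0.1,"rx":0,"ry":0,"rz":0.2},
])

```text
time: 20.02
tcp_pos: [0.5985, -0.0368, 0.0956]
eef_rot: [-0.047, 0.977, -0.047, 0.2]
force: [0.2, 0.4, 0.0]
finger_gap: 0.046
finger_force: 0.0
```

Emit:
jog_arm([
  {"tx":0,"ty":0,"tz":0,"rx":0,"ry":0,"rz":0},
  {"tx":0,"ty":0,"tz":0,"rx":0,"ry":0,"rz":0},
  {"tx":0,"ty":0,"tz":0,"rx":0,"ry":0,"rz":0},
  {"tx":0,"ty":0,"tz":0,"rx":0,"ry":0,"rz":0},
], jaw=0.002)

```text
time: 20.52
tcp_pos: [0.5985, -0.0347, 0.0965]
eef_rot: [-0.049, 0.977, -0.047, 0.201]
force: [1.8, 21.8, 6.6]
finger_gap: 0.0093
finger_force: 24.9
```

```bash
cat > lid.py <<'E'
from h import *
from station import arm
o=arm.get_obs(); t=cur(); l=RI.inv().apply(t[0]-CEN); print(o['time'],l,RI.inv().apply(t[1].apply([0,0,1])),o['force'],o['torque'],o['finger_gap'],o['finger_force'])
E
python3 lid.py
python3 - <<'E'
from h import *
from station import grab_frame
# lid angle: light steel handle bar, project predicted bar centre/ends in both views
for phi in (1.0,1.05,1.1,1.15,1.19):
    a=phi+.0338; P=CEN+RI.apply([[HX-.237*np.cos(a),y,HZ+.237*np.sin(a)] for y in (.08,.04,0)]); print(phi,proj('top',P).round(1).tolist(),proj('side',P).round(1).tolist())
for n in('top','side'): cv2.imwrite(f'pics/k_{n}.png',grab_frame(n)['image'][:,:,::-1])
im=cv2.imread('pics/k_top.png').astype(int).sum(2)//3
for c in (215,222,229,236): print(c,im[165:225,c].tolist())
E
```

```text
20.525 [ 0.01805499 -0.10886793  0.09654299] [ 0.38562744  0.12231256 -0.91451141] [ 1.8175681  21.79170179  6.62362082] [ 3.31086618 -0.31826024  1.03959375] 0.009256999572139485 24.88128885626793
1.0 [[216.3, 184.3], [230.2, 186.3], [244.1, 188.2]] [[232.3, 99.8], [235.7, 107.2], [239.3, 114.9]]
1.05 [[216.7, 180.5], [230.6, 182.4], [244.5, 184.4]] [[235.8, 97.5], [239.3, 104.9], [243.0, 112.6]]
1.1 [[217.0, 176.5], [231.0, 178.5], [245.0, 180.5]] [[239.4, 95.4], [243.0, 102.7], [246.8, 110.4]]
1.15 [[217.4, 172.5], [231.5, 174.5], [245.5, 176.5]] [[243.1, 93.5], [246.8, 100.8], [250.7, 108.4]]
1.19 [[217.8, 169.2], [231.9, 171.2], [245.9, 173.2]] [[246.2, 92.0], [249.9, 99.3], [253.9, 106.9]]
215 [141, 146, 118, 85, 60, 59, 87, 95, 84, 86, 104, 86, 64, 59, 60, 52, 96, 114, 115, 112, 64, 30, 25, 26, 50, 100, 116, 114, 88, 54, 38, 40, 70, 103, 112, 113, 113, 111, 110, 108, 110, 110, 112, 117, 115, 70, 31, 97, 147, 158, 156, 156, 157, 157, 157, 156, 157, 158, 157, 158]
222 [118, 140, 147, 143, 134, 112, 68, 84, 94, 86, 84, 104, 110, 91, 54, 35, 39, 76, 107, 113, 99, 72, 59, 60, 61, 64, 101, 115, 113, 78, 44, 29, 29, 44, 98, 114, 114, 112, 87, 64, 61, 79, 105, 112, 116, 113, 70, 32, 94, 146, 157, 157, 157, 156, 157, 157, 157, 157, 156, 157]
229 [80, 116, 139, 147, 142, 135, 113, 76, 86, 94, 87, 83, 103, 111, 107, 91, 71, 70, 96, 108, 110, 108, 80, 43, 27, 30, 49, 96, 111, 110, 86, 63, 59, 56, 52, 100, 115, 117, 113, 78, 43, 38, 58, 98, 112, 113, 108, 66, 30, 94, 147, 158, 157, 157, 156, 156, 157, 157, 157, 157]
236 [81, 79, 115, 138, 146, 142, 134, 111, 73, 84, 94, 87, 88, 102, 107, 111, 96, 84, 85, 86, 87, 115, 125, 141, 148, 150, 146, 124, 130, 125, 125, 125, 126, 118, 117, 114, 113, 112, 112, 114, 113, 108, 95, 101, 107, 113, 112, 93, 69, 38, 94, 147, 157, 157, 157, 156, 157, 157, 157, 157]
```

Rod gripped (9.3 mm), and the lid reads about 1.15 from the handle rows in the top image. Swinging the rod up now to about 0.82, just short of the hole estimate (about 157 mm, so 0.88).

```bash
cat >> h.py <<'E'
def rp(ang,lean): 
    p,r=rod_pose(ang,lean,.12,rad=.064,adv=.0366); return p+RI.apply([0,.002,0]),r
E
python3 - <<'E'
from h import *
json.dump([[.5985,-.0368,.0956],list(cmd()[1].as_quat())],open('cmd.json','w'))
L=lambda a:.40+.45*a/.82
rows([rp(a,L(a)) for a in np.linspace(0,.5,9)[1:]])
rows([rp(a,L(a)) for a in np.linspace(.5,.82,7)[1:]]+[rp(.82,.85)])
E
```

```text
5.9mm  1.9deg   4.6mm  2.0deg   4.5mm  1.9deg   4.6mm  2.0deg   4.5mm  1.9deg   4.5mm  2.0deg   4.5mm  1.9deg   4.3mm  2.0deg 
[{"tx": 0.003, "ty": -0.0028, "tz": -0.0043, "rx": 0.0, "ry": 1.9, "rz": -0.2}, {"tx": 0.0054, "ty": -0.0033, "tz": -0.0082, "rx": 0.0, "ry": 3.9, "rz": -0.4}, {"tx": 0.0076, "ty": -0.0038, "tz": -0.0121, "rx": 0.0, "ry": 5.8, "rz": -0.7}, {"tx": 0.0096, "ty": -0.0043, "tz": -0.0162, "rx": 0.0, "ry": 7.8, "rz": -0.9}, {"tx": 0.0113, "ty": -0.0048, "tz": -0.0203, "rx": 0.0, "ry": 9.7, "rz": -1.2}, {"tx": 0.0127, "ty": -0.0053, "tz": -0.0245, "rx": 0.0, "ry": 11.7, "rz": -1.4}, {"tx": 0.0139, "ty": -0.0058, "tz": -0.0288, "rx": 0.0, "ry": 13.6, "rz": -1.6}, {"tx": 0.0149, "ty": -0.0063, "tz": -0.033, "rx": 0.0, "ry": 15.6, "rz": -1.9}]
  3.8mm  1.6deg   3.7mm  1.7deg   3.7mm  1.7deg   3.7mm  1.6deg   3.6mm  1.7deg   3.6mm  1.7deg   0.0mm  0.0deg 
[{"tx": 0.0016, "ty": -0.0004, "tz": -0.0034, "rx": 0.0, "ry": 1.6, "rz": -0.2}, {"tx": 0.0029, "ty": -0.0008, "tz": -0.0068, "rx": 0.0, "ry": 3.3, "rz": -0.4}, {"tx": 0.0041, "ty": -0.0012, "tz": -0.0103, "rx": 0.0, "ry": 5.0, "rz": -0.6}, {"tx": 0.0052, "ty": -0.0016, "tz": -0.0138, "rx": 0.0, "ry": 6.6, "rz": -0.8}, {"tx": 0.006, "ty": -0.0021, "tz": -0.0173, "rx": 0.0, "ry": 8.3, "rz": -1.0}, {"tx": 0.0066, "ty": -0.0025, "tz": -0.0208, "rx": 0.0, "ry": 10.0, "rz": -1.2}, {"tx": 0.0066, "ty": -0.0025, "tz": -0.0208, "rx": 0.0, "ry": 10.0, "rz": -1.2}]
```

Emit:
jog_arm([
  {"tx":0.003,"ty":-0.0028,"tz":-0.0043,"rx":0,"ry":1.9,"rz":-0.2},
  {"tx":0.0054,"ty":-0.0033,"tz":-0.0082,"rx":0,"ry":3.9,"rz":-0.4},
  {"tx":0.0076,"ty":-0.0038,"tz":-0.0121,"rx":0,"ry":5.8,"rz":-0.7},
  {"tx":0.0096,"ty":-0.0043,"tz":-0.0162,"rx":0,"ry":7.8,"rz":-0.9},
  {"tx":0.0113,"ty":-0.0048,"tz":-0.0203,"rx":0,"ry":9.7,"rz":-1.2},
  {"tx":0.0127,"ty":-0.0053,"tz":-0.0245,"rx":0,"ry":11.7,"rz":-1.4},
  {"tx":0.0139,"ty":-0.0058,"tz":-0.0288,"rx":0,"ry":13.6,"rz":-1.6},
  {"tx":0.0149,"ty":-0.0063,"tz":-0.033,"rx":0,"ry":15.6,"rz":-1.9},
])

```text
time: 21.62
tcp_pos: [0.5991, -0.0346, 0.1322]
eef_rot: [-0.036, 0.942, -0.037, 0.333]
force: [0.9, 4.5, -3.6]
finger_gap: 0.009
finger_force: 24.3
```

```bash
python3 lid.py
```

```text
21.625 [ 0.01859734 -0.10871008  0.13223703] [ 0.61984182  0.11813747 -0.77578326] [ 0.86129319  4.49677737 -3.63854436] [0.72557192 0.45222529 0.36435348] 0.00900822962693789 24.25543874502182
```

Forces are low, so I'm continuing to 0.82.

Emit:
jog_arm([
  {"tx":0.0016,"ty":-0.0004,"tz":-0.0034,"rx":0,"ry":1.6,"rz":-0.2},
  {"tx":0.0029,"ty":-0.0008,"tz":-0.0068,"rx":0,"ry":3.3,"rz":-0.4},
  {"tx":0.0041,"ty":-0.0012,"tz":-0.0103,"rx":0,"ry":5,"rz":-0.6},
  {"tx":0.0052,"ty":-0.0016,"tz":-0.0138,"rx":0,"ry":6.6,"rz":-0.8},
  {"tx":0.006,"ty":-0.0021,"tz":-0.0173,"rx":0,"ry":8.3,"rz":-1},
  {"tx":0.0066,"ty":-0.0025,"tz":-0.0208,"rx":0,"ry":10,"rz":-1.2},
  {"tx":0.0066,"ty":-0.0025,"tz":-0.0208,"rx":0,"ry":10,"rz":-1.2},
])

```text
time: 22.5
tcp_pos: [0.5912, -0.0337, 0.1529]
eef_rot: [-0.03, 0.909, -0.03, 0.414]
force: [1.9, 4.3, -4.1]
finger_gap: 0.0089
finger_force: 24.4
```

```bash
python3 lid.py; cat > look.py <<'E'
from h import *
from station import grab_frame
def lidang():
    im=grab_frame('top')['image'].astype(float).mean(2)
    # profile along predicted bar track for y=.07,.05: correlate with bar brightness template
    best=[]
    for y in (.085,.065,.05):
        ph=np.arange(.85,1.25,.002); a=ph+.0338
        P=CEN+RI.apply(np.c_[HX-.237*np.cos(a),np.full(len(a),y),HZ+.237*np.sin(a)])
        q=proj('top',P).astype(np.float32); v=cv2.remap(im.astype(np.float32),q[:,0].copy(),q[:,1].copy(),cv2.INTER_LINEAR)[:,0]
        best.append(v)
    return ph,best
if __name__=='__main__':
    ph,b=lidang()
    for v in b: print([int(x) for x in v[::6]])
    print([round(float(x),3) for x in ph[::6]])
E
python3 look.py
```

```text
22.5 [ 0.01068096 -0.10871885  0.152879  ] [ 0.7457392   0.11762331 -0.65577268] [ 1.87119977  4.33763793 -4.0764723 ] [0.54025313 0.46060499 0.57794925] 0.008922892473857087 24.352542757987976
[28, 36, 64, 96, 114, 111, 94, 52, 31, 26, 29, 50, 88, 114, 116, 111, 92, 57, 61, 60, 56, 58, 83, 95, 87, 55, 43, 48, 70, 112, 138, 132, 99, 81]
[30, 39, 69, 100, 116, 114, 103, 82, 73, 65, 63, 74, 93, 108, 112, 103, 78, 46, 36, 51, 74, 82, 89, 95, 86, 57, 77, 118, 137, 142, 143, 131, 97, 80]
[104, 109, 111, 113, 113, 113, 113, 113, 113, 112, 113, 113, 113, 112, 112, 113, 114, 112, 111, 111, 106, 92, 87, 95, 85, 56, 80, 124, 137, 143, 145, 131, 92, 85]
[0.85, 0.862, 0.874, 0.886, 0.898, 0.91, 0.922, 0.934, 0.946, 0.958, 0.97, 0.982, 0.994, 1.006, 1.018, 1.03, 1.042, 1.054, 1.066, 1.078, 1.09, 1.102, 1.114, 1.126, 1.138, 1.15, 1.162, 1.174, 1.186, 1.198, 1.21, 1.222, 1.234, 1.246]
```

Lid about 1.126, rod about 0.824. Waiting for the lid to sink onto the pin (expected near 1.07).

Emit:
jog_arm([
  {"tx":0,"ty":0,"tz":0,"rx":0,"ry":0,"rz":0},
  {"tx":0,"ty":0,"tz":0,"rx":0,"ry":0,"rz":0},
  {"tx":0,"ty":0,"tz":0,"rx":0,"ry":0,"rz":0},
  {"tx":0,"ty":0,"tz":0,"rx":0,"ry":0,"rz":0},
  {"tx":0,"ty":0,"tz":0,"rx":0,"ry":0,"rz":0},
  {"tx":0,"ty":0,"tz":0,"rx":0,"ry":0,"rz":0},
  {"tx":0,"ty":0,"tz":0,"rx":0,"ry":0,"rz":0},
  {"tx":0,"ty":0,"tz":0,"rx":0,"ry":0,"rz":0},
])

```text
time: 23.55
tcp_pos: [0.5915, -0.0337, 0.1526]
eef_rot: [-0.03, 0.91, -0.03, 0.413]
force: [2.1, 4.5, -3.9]
finger_gap: 0.0088
finger_force: 24.4
```

Emit:
jog_arm([
  {"tx":0,"ty":0,"tz":0,"rx":0,"ry":0,"rz":0},
  {"tx":0,"ty":0,"tz":0,"rx":0,"ry":0,"rz":0},
  {"tx":0,"ty":0,"tz":0,"rx":0,"ry":0,"rz":0},
  {"tx":0,"ty":0,"tz":0,"rx":0,"ry":0,"rz":0},
  {"tx":0,"ty":0,"tz":0,"rx":0,"ry":0,"rz":0},
  {"tx":0,"ty":0,"tz":0,"rx":0,"ry":0,"rz":0},
  {"tx":0,"ty":0,"tz":0,"rx":0,"ry":0,"rz":0},
  {"tx":0,"ty":0,"tz":0,"rx":0,"ry":0,"rz":0},
])

```text
time: 24.55
tcp_pos: [0.5915, -0.0337, 0.1526]
eef_rot: [-0.03, 0.91, -0.03, 0.413]
force: [0.9, 3.5, -4.1]
finger_gap: 0.0087
finger_force: 24.4
```

Emit:
jog_arm([
  {"tx":0,"ty":0,"tz":0,"rx":0,"ry":0,"rz":0},
  {"tx":0,"ty":0,"tz":0,"rx":0,"ry":0,"rz":0},
  {"tx":0,"ty":0,"tz":0,"rx":0,"ry":0,"rz":0},
  {"tx":0,"ty":0,"tz":0,"rx":0,"ry":0,"rz":0},
  {"tx":0,"ty":0,"tz":0,"rx":0,"ry":0,"rz":0},
  {"tx":0,"ty":0,"tz":0,"rx":0,"ry":0,"rz":0},
  {"tx":0,"ty":0,"tz":0,"rx":0,"ry":0,"rz":0},
  {"tx":0,"ty":0,"tz":0,"rx":0,"ry":0,"rz":0},
])

```text
time: 25.55
tcp_pos: [0.5915, -0.0337, 0.1526]
eef_rot: [-0.03, 0.91, -0.03, 0.413]
force: [1.1, 2.6, -3.3]
finger_gap: 0.0087
finger_force: 24.5
```

```bash
cat > look.py <<'E'
from h import *
from station import grab_frame
def lidang(lo=.9,hi=1.2):
    im=grab_frame('top')['image'].astype(np.float32).mean(2); ph=np.arange(lo,hi,.002); a=ph+.0338; s=0
    for y in (.06,.055,.05,.045):
        q=proj('top',CEN+RI.apply(np.c_[HX-.237*np.cos(a),np.full(len(a),y),HZ+.237*np.sin(a)])).astype(np.float32)
        s=s+cv2.remap(im,q[:,0].copy(),q[:,1].copy(),cv2.INTER_LINEAR)[:,0]/4
    i=int(np.argmin(s)); return ph[i]-.023,s[i]   # dark rear edge of the bar
if __name__=='__main__':
    print('lid',lidang())
E
python3 look.py; python3 lid.py
```

```text
lid (np.float64(1.0970000000000002), np.float32(39.829918))
25.6 [ 0.01090664 -0.10867931  0.15257156] [ 0.74471125  0.11791776 -0.65688702] [ 0.60064277  3.18617348 -1.95388228] [0.38617659 0.51430092 0.37696951] 0.008870463115746177 24.5009583234787
```

```bash
python3 - <<'E'
from h import *
rows([rp(a,.85) for a in (.835,.85)]); rows([rp(a,.85) for a in (.86,.87,.88)]); rows([rp(a,.85) for a in (.89,.90,.91)])
E
```

```text
1.0mm  0.0deg   0.9mm  0.0deg 
[{"tx": 0.0001, "ty": -0.0001, "tz": -0.001, "rx": 0.0, "ry": -0.0, "rz": 0.0}, {"tx": 0.0001, "ty": -0.0002, "tz": -0.0019, "rx": 0.0, "ry": -0.0, "rz": 0.0}]
  0.7mm  0.0deg   0.6mm  0.0deg   0.6mm  0.0deg 
[{"tx": -0.0, "ty": -0.0001, "tz": -0.0007, "rx": 0.0, "ry": -0.0, "rz": 0.0}, {"tx": -0.0, "ty": -0.0002, "tz": -0.0013, "rx": 0.0, "ry": -0.0, "rz": 0.0}, {"tx": -0.0, "ty": -0.0002, "tz": -0.0019, "rx": 0.0, "ry": -0.0, "rz": 0.0}]
  0.7mm  0.0deg   0.6mm  0.0deg   0.7mm  0.0deg 
[{"tx": -0.0001, "ty": -0.0001, "tz": -0.0007, "rx": 0.0, "ry": -0.0, "rz": 0.0}, {"tx": -0.0001, "ty": -0.0002, "tz": -0.0013, "rx": 0.0, "ry": -0.0, "rz": 0.0}, {"tx": -0.0001, "ty": -0.0003, "tz": -0.002, "rx": 0.0, "ry": -0.0, "rz": 0.0}]
```

Emit:
jog_arm([
  {"tx":0,"ty":0,"tz":0,"rx":0,"ry":0,"rz":0},
  {"tx":0,"ty":0,"tz":0,"rx":0,"ry":0,"rz":0},
  {"tx":0,"ty":0,"tz":0,"rx":0,"ry":0,"rz":0},
  {"tx":0,"ty":0,"tz":0,"rx":0,"ry":0,"rz":0},
  {"tx":0,"ty":0,"tz":0,"rx":0,"ry":0,"rz":0},
  {"tx":0,"ty":0,"tz":0,"rx":0,"ry":0,"rz":0},
  {"tx":0,"ty":0,"tz":0,"rx":0,"ry":0,"rz":0},
  {"tx":0,"ty":0,"tz":0,"rx":0,"ry":0,"rz":0},
])

```text
time: 26.6
tcp_pos: [0.5915, -0.0337, 0.1526]
eef_rot: [-0.03, 0.91, -0.03, 0.413]
force: [-0.3, 3.4, -3.1]
finger_gap: 0.0086
finger_force: 24.5
```

```bash
python3 look.py; python3 lid.py
```

```text
lid (np.float64(1.0970000000000002), np.float32(39.454918))
26.65 [ 0.0109036  -0.10868169  0.15257529] [ 0.74472738  0.117904   -0.65687121] [-0.02327371  3.52845012 -2.56964584] [0.36510018 0.48179067 0.37836921] 0.008805365843366558 24.509300887584686
```

The lid stopped at about 1.097, so it rests on the pin. Starting the slow sweep (tz -0.65 mm is +0.01 rad).

Emit:
jog_arm([
  {"tx":0,"ty":0,"tz":-0.0005,"rx":0,"ry":0,"rz":0},
  {"tx":0,"ty":0,"tz":-0.001,"rx":0,"ry":0,"rz":0},
  {"tx":0,"ty":0,"tz":-0.0015,"rx":0,"ry":0,"rz":0},
  {"tx":0,"ty":0,"tz":-0.002,"rx":0,"ry":0,"rz":0},
  {"tx":0,"ty":0,"tz":-0.002,"rx":0,"ry":0,"rz":0},
  {"tx":0,"ty":0,"tz":-0.002,"rx":0,"ry":0,"rz":0},
])

```text
time: 27.4
tcp_pos: [0.5899, -0.0336, 0.1539]
eef_rot: [-0.03, 0.91, -0.03, 0.413]
force: [1.2, 5.1, -3.2]
finger_gap: 0.009
finger_force: 24.4
```

```bash
python3 look.py; python3 lid.py
```

```text
lid (np.float64(1.0890000000000002), np.float32(36.0))
27.45 [ 0.00937015 -0.10873738  0.15391995] [ 0.74464041  0.11825429 -0.65690683] [ 1.8381484   4.93110527 -2.44769854] [0.53983545 0.38705891 0.65065027] 0.009077142843381207 24.364798665046692
```

Emit:
jog_arm([
  {"tx":0,"ty":0,"tz":-0.0004,"rx":0,"ry":0,"rz":0},
  {"tx":0,"ty":0,"tz":-0.0008,"rx":0,"ry":0,"rz":0},
  {"tx":0,"ty":-0.0001,"tz":-0.0012,"rx":0,"ry":0,"rz":0},
  {"tx":0,"ty":-0.0002,"tz":-0.0016,"rx":0,"ry":0,"rz":0},
  {"tx":0,"ty":-0.0002,"tz":-0.0016,"rx":0,"ry":0,"rz":0},
  {"tx":0,"ty":-0.0002,"tz":-0.0016,"rx":0,"ry":0,"rz":0},
])

```text
time: 28.2
tcp_pos: [0.5887, -0.0334, 0.1549]
eef_rot: [-0.03, 0.91, -0.03, 0.413]
force: [1.4, 5.7, -3.1]
finger_gap: 0.0084
finger_force: 24.4
```

```bash
python3 look.py; python3 lid.py
```

```text
lid (np.float64(1.0830000000000004), np.float32(37.430336))
28.25 [ 0.00813776 -0.10877144  0.15490247] [ 0.74457476  0.11818017 -0.65699458] [-0.03620643  5.03959104 -3.55381802] [0.57655196 0.42581762 0.60174613] 0.008948899564910089 24.384663105010986
```

Emit:
jog_arm([
  {"tx":0,"ty":0,"tz":-0.0004,"rx":0,"ry":0,"rz":0},
  {"tx":0,"ty":0,"tz":-0.0008,"rx":0,"ry":0,"rz":0},
  {"tx":0,"ty":-0.0001,"tz":-0.0012,"rx":0,"ry":0,"rz":0},
  {"tx":0,"ty":-0.0002,"tz":-0.0014,"rx":0,"ry":0,"rz":0},
  {"tx":0,"ty":-0.0002,"tz":-0.0014,"rx":0,"ry":0,"rz":0},
  {"tx":0,"ty":-0.0002,"tz":-0.0014,"rx":0,"ry":0,"rz":0},
  {"tx":0,"ty":-0.0002,"tz":-0.0014,"rx":0,"ry":0,"rz":0},
])

```text
time: 29.12
tcp_pos: [0.5877, -0.0333, 0.1558]
eef_rot: [-0.03, 0.91, -0.03, 0.413]
force: [1.9, 4.4, -4.5]
finger_gap: 0.0089
finger_force: 24.3
```

```bash
python3 look.py; python3 lid.py
```

```text
lid (np.float64(1.0770000000000002), np.float32(32.800133))
29.175 [ 0.00706551 -0.10873614  0.15579473] [ 0.74453077  0.11817564 -0.65704525] [ 2.23458104  4.70144153 -4.17166004] [0.47993228 0.43126942 0.58181462] 0.008872239182688644 24.347272217273712
```

Emit:
jog_arm([
  {"tx":0,"ty":0,"tz":-0.0004,"rx":0,"ry":0,"rz":0},
  {"tx":0,"ty":0,"tz":-0.0008,"rx":0,"ry":0,"rz":0},
  {"tx":0,"ty":-0.0001,"tz":-0.0012,"rx":0,"ry":0,"rz":0},
  {"tx":0,"ty":-0.0002,"tz":-0.0014,"rx":0,"ry":0,"rz":0},
  {"tx":0,"ty":-0.0002,"tz":-0.0014,"rx":0,"ry":0,"rz":0},
  {"tx":0,"ty":-0.0002,"tz":-0.0014,"rx":0,"ry":0,"rz":0},
  {"tx":0,"ty":-0.0002,"tz":-0.0014,"rx":0,"ry":0,"rz":0},
])

```text
time: 30.05
tcp_pos: [0.5866, -0.0332, 0.1567]
eef_rot: [-0.03, 0.91, -0.03, 0.413]
force: [0.5, 5.2, -5.5]
finger_gap: 0.0089
finger_force: 24.4
```

```bash
python3 look.py; python3 lid.py
```

```text
lid (np.float64(1.0670000000000004), np.float32(33.847008))
30.1 [ 0.00597246 -0.10875615  0.15665893] [ 0.74447482  0.11809513 -0.65712312] [ 0.1680195   5.00281727 -3.49339124] [0.47830375 0.66405563 0.6226138 ] 0.008577749801868656 24.384268820285797
```

Emit:
jog_arm([
  {"tx":0,"ty":0,"tz":-0.0004,"rx":0,"ry":0,"rz":0},
  {"tx":0,"ty":0,"tz":-0.0008,"rx":0,"ry":0,"rz":0},
  {"tx":0,"ty":-0.0001,"tz":-0.0012,"rx":0,"ry":0,"rz":0},
  {"tx":0,"ty":-0.0002,"tz":-0.0012,"rx":0,"ry":0,"rz":0},
  {"tx":0,"ty":-0.0002,"tz":-0.0012,"rx":0,"ry":0,"rz":0},
  {"tx":0,"ty":-0.0002,"tz":-0.0012,"rx":0,"ry":0,"rz":0},
  {"tx":0,"ty":-0.0002,"tz":-0.0012,"rx":0,"ry":0,"rz":0},
])

```text
time: 30.98
tcp_pos: [0.5857, -0.0331, 0.1574]
eef_rot: [-0.03, 0.91, -0.03, 0.413]
force: [0.3, 4.3, -6.5]
finger_gap: 0.0089
finger_force: 24.3
```

```bash
python3 look.py; python3 lid.py
```

```text
lid (np.float64(1.0530000000000002), np.float32(30.326494))
31.025 [ 0.00508813 -0.10876238  0.15746422] [ 0.74450702  0.11798772 -0.65710592] [ 0.51457555  4.81665628 -6.32692104] [0.38052936 0.92219109 0.56459152] 0.008724346585097234 24.268721044063568
```

The drop exceeds the sliding slope, so the pin may be entering the hole. Pausing to watch.

Emit:
jog_arm([
  {"tx":0,"ty":0,"tz":0,"rx":0,"ry":0,"rz":0},
  {"tx":0,"ty":0,"tz":0,"rx":0,"ry":0,"rz":0},
  {"tx":0,"ty":0,"tz":0,"rx":0,"ry":0,"rz":0},
  {"tx":0,"ty":0,"tz":0,"rx":0,"ry":0,"rz":0},
  {"tx":0,"ty":0,"tz":0,"rx":0,"ry":0,"rz":0},
  {"tx":0,"ty":0,"tz":0,"rx":0,"ry":0,"rz":0},
  {"tx":0,"ty":0,"tz":0,"rx":0,"ry":0,"rz":0},
  {"tx":0,"ty":0,"tz":0,"rx":0,"ry":0,"rz":0},
])

```text
time: 32.02
tcp_pos: [0.5857, -0.0331, 0.1576]
eef_rot: [-0.03, 0.91, -0.03, 0.413]
force: [-4.2, 4.4, -6.7]
finger_gap: 0.0089
finger_force: 24.5
```

```bash
python3 look.py; python3 lid.py
```

```text
lid (np.float64(1.0410000000000001), np.float32(35.192955))
32.075 [ 0.00509209 -0.10873996  0.15756422] [ 0.74460715  0.11798572 -0.65699282] [-3.4987688   4.74929442 -6.90506631] [0.40778458 1.37563107 0.58664786] 0.008582090395391432 24.49587732553482
```

The lid is falling with the rod held, so the pin is in the hole. The force on the tool is toward -x, so I'll follow forward a little.

Emit:
jog_arm([
  {"tx":0,"ty":0,"tz":-0.0004,"rx":0,"ry":0,"rz":0},
  {"tx":0,"ty":0,"tz":-0.0008,"rx":0,"ry":0,"rz":0},
  {"tx":0,"ty":0,"tz":-0.001,"rx":0,"ry":0,"rz":0},
  {"tx":0,"ty":0,"tz":-0.001,"rx":0,"ry":0,"rz":0},
  {"tx":0,"ty":0,"tz":-0.001,"rx":0,"ry":0,"rz":0},
  {"tx":0,"ty":0,"tz":-0.001,"rx":0,"ry":0,"rz":0},
  {"tx":0,"ty":0,"tz":-0.001,"rx":0,"ry":0,"rz":0},
  {"tx":0,"ty":0,"tz":-0.001,"rx":0,"ry":0,"rz":0},
])

```text
time: 33.08
tcp_pos: [0.585, -0.033, 0.1582]
eef_rot: [-0.03, 0.91, -0.03, 0.413]
force: [-1.2, 5.6, -8.0]
finger_gap: 0.0088
finger_force: 24.3
```

```bash
python3 look.py; python3 lid.py
```

```text
lid (np.float64(1.0270000000000004), np.float32(41.38151))
33.125 [ 0.00438588 -0.1087885   0.15825052] [ 0.74460223  0.11813436 -0.65697168] [-0.26931487  5.35586889 -7.4030485 ] [0.4863905  1.15459599 0.66629074] 0.00906054605204405 24.28119421005249
```

Sinking on (1.027) and the side force has eased. Waiting with a small follow.

Emit:
jog_arm([
  {"tx":0,"ty":0,"tz":0,"rx":0,"ry":0,"rz":0},
  {"tx":0,"ty":0,"tz":0,"rx":0,"ry":0,"rz":0},
  {"tx":0,"ty":0,"tz":0,"rx":0,"ry":0,"rz":0},
  {"tx":0,"ty":0,"tz":-0.0002,"rx":0,"ry":0,"rz":0},
  {"tx":0,"ty":0,"tz":-0.0004,"rx":0,"ry":0,"rz":0},
  {"tx":0,"ty":0,"tz":-0.0004,"rx":0,"ry":0,"rz":0},
  {"tx":0,"ty":0,"tz":-0.0004,"rx":0,"ry":0,"rz":0},
  {"tx":0,"ty":0,"tz":-0.0004,"rx":0,"ry":0,"rz":0},
])

```text
time: 34.12
tcp_pos: [0.5847, -0.033, 0.1585]
eef_rot: [-0.03, 0.91, -0.03, 0.413]
force: [-0.3, 6.2, -7.3]
finger_gap: 0.0087
finger_force: 24.3
```

```bash
python3 look.py; python3 lid.py
```

```text
lid (np.float64(1.0210000000000001), np.float32(42.32072))
34.175 [ 0.00411386 -0.10879872  0.15857053] [ 0.74466506  0.1181957  -0.65688943] [ 0.41822742  6.48890258 -8.54762675] [0.50701684 1.1282971  0.73397214] 0.008918683278149155 24.30358350276947
```

Emit:
jog_arm([
  {"tx":0,"ty":0,"tz":0,"rx":0,"ry":0,"rz":0},
  {"tx":0,"ty":0,"tz":0,"rx":0,"ry":0,"rz":0},
  {"tx":0,"ty":0,"tz":0,"rx":0,"ry":0,"rz":0},
  {"tx":0,"ty":0,"tz":0,"rx":0,"ry":0,"rz":0},
  {"tx":0,"ty":0,"tz":0,"rx":0,"ry":0,"rz":0},
  {"tx":0,"ty":0,"tz":0,"rx":0,"ry":0,"rz":0},
  {"tx":0,"ty":0,"tz":0,"rx":0,"ry":0,"rz":0},
  {"tx":0,"ty":0,"tz":0,"rx":0,"ry":0,"rz":0},
])

```text
time: 35.17
tcp_pos: [0.5847, -0.033, 0.1585]
eef_rot: [-0.03, 0.91, -0.03, 0.413]
force: [-0.1, 6.1, -8.3]
finger_gap: 0.009
finger_force: 24.3
```

```bash
python3 look.py; python3 lid.py
```

```text
lid (np.float64(1.0210000000000001), np.float32(42.357094))
35.225 [ 0.00408975 -0.10878458  0.15852101] [ 0.74460257  0.11821872 -0.65695613] [ 0.17401969  5.97148047 -7.8738087 ] [0.59795945 1.15059085 0.76612613] 0.008855284100066507 24.30306315422058
```

The lid stopped at 1.021, a bit high for fully home. I'll ease the rod back slightly to free any edge contact.

Emit:
jog_arm([
  {"tx":0,"ty":0,"tz":0.0004,"rx":0,"ry":0,"rz":0},
  {"tx":0,"ty":0,"tz":0.0007,"rx":0,"ry":0,"rz":0},
  {"tx":0,"ty":0,"tz":0.0007,"rx":0,"ry":0,"rz":0},
  {"tx":0,"ty":0,"tz":0.0007,"rx":0,"ry":0,"rz":0},
  {"tx":0,"ty":0,"tz":0.0007,"rx":0,"ry":0,"rz":0},
  {"tx":0,"ty":0,"tz":0.0007,"rx":0,"ry":0,"rz":0},
])

```text
time: 35.98
tcp_pos: [0.5851, -0.033, 0.1582]
eef_rot: [-0.03, 0.91, -0.03, 0.413]
force: [-8.1, 4.6, -3.4]
finger_gap: 0.0088
finger_force: 25.2
```

```bash
python3 look.py; python3 lid.py
```

```text
lid (np.float64(1.0230000000000004), np.float32(43.94539))
36.025 [ 0.00454193 -0.10875192  0.1582182 ] [ 0.74473004  0.11813662 -0.65682639] [-8.43003431  5.58719046 -3.31599671] [0.54939567 1.5535051  0.70596186] 0.009005281068491976 25.18978714942932
```

Backward builds force, so the pin is held by the hole's rear edge. Going forward instead.

Emit:
jog_arm([
  {"tx":0,"ty":0,"tz":-0.0005,"rx":0,"ry":0,"rz":0},
  {"tx":0,"ty":0,"tz":-0.001,"rx":0,"ry":0,"rz":0},
  {"tx":0,"ty":0,"tz":-0.0014,"rx":0,"ry":0,"rz":0},
  {"tx":0,"ty":0,"tz":-0.0017,"rx":0,"ry":0,"rz":0},
  {"tx":0,"ty":0,"tz":-0.0017,"rx":0,"ry":0,"rz":0},
  {"tx":0,"ty":0,"tz":-0.0017,"rx":0,"ry":0,"rz":0},
  {"tx":0,"ty":0,"tz":-0.0017,"rx":0,"ry":0,"rz":0},
])

```text
time: 36.9
tcp_pos: [0.584, -0.033, 0.1592]
eef_rot: [-0.03, 0.91, -0.03, 0.413]
force: [1.6, 7.5, -8.6]
finger_gap: 0.0089
finger_force: 24.3
```

```bash
python3 look.py; python3 lid.py
```

```text
lid (np.float64(1.0190000000000003), np.float32(44.87809))
36.95 [ 0.00337547 -0.10885299  0.1592    ] [ 0.74461393  0.1183194  -0.65692512] [ 2.39874441  6.81380606 -8.97443736] [0.61618626 0.97272809 0.83166044] 0.008601271113953588 24.347657561302185
```

The lid's net sinking force is only about 1 N, so the 7 N sideways load on the rod could hold it by friction. Relieving that.

Emit:
jog_arm([
  {"tx":0,"ty":-0.0004,"tz":0.0002,"rx":0,"ry":0,"rz":0},
  {"tx":0,"ty":-0.0008,"tz":0.0005,"rx":0,"ry":0,"rz":0},
  {"tx":0,"ty":-0.0008,"tz":0.0005,"rx":0,"ry":0,"rz":0},
  {"tx":0,"ty":-0.0008,"tz":0.0005,"rx":0,"ry":0,"rz":0},
  {"tx":0,"ty":-0.0008,"tz":0.0005,"rx":0,"ry":0,"rz":0},
  {"tx":0,"ty":-0.0008,"tz":0.0005,"rx":0,"ry":0,"rz":0},
])

```text
time: 37.7
tcp_pos: [0.5844, -0.0328, 0.159]
eef_rot: [-0.029, 0.91, -0.031, 0.413]
force: [-4.7, -2.5, -7.5]
finger_gap: 0.0086
finger_force: 25.0
```

```bash
python3 look.py; python3 lid.py
```

```text
lid (np.float64(1.0210000000000001), np.float32(44.364174))
37.75 [ 0.00375537 -0.10863839  0.15896971] [ 0.74495277  0.11708209 -0.65676263] [-4.36201166 -2.71210293 -7.71256781] [-0.3577305   1.63180986 -0.26916607] 0.008916858125707255 25.003075897693634
```

Emit:
jog_arm([
  {"tx":0,"ty":0.0003,"tz":-0.0003,"rx":0,"ry":0,"rz":0},
  {"tx":0,"ty":0.0003,"tz":-0.0006,"rx":0,"ry":0,"rz":0},
  {"tx":0,"ty":0.0003,"tz":-0.001,"rx":0,"ry":0,"rz":0},
  {"tx":0,"ty":0.0003,"tz":-0.0015,"rx":0,"ry":0,"rz":0},
  {"tx":0,"ty":0.0003,"tz":-0.002,"rx":0,"ry":0,"rz":0},
  {"tx":0,"ty":0.0003,"tz":-0.002,"rx":0,"ry":0,"rz":0},
])

```text
time: 38.5
tcp_pos: [0.583, -0.0328, 0.1601]
eef_rot: [-0.03, 0.91, -0.031, 0.413]
force: [16.1, 0.7, -17.3]
finger_gap: 0.0086
finger_force: 24.3
```

```bash
python3 look.py; python3 lid.py
```

```text
lid (np.float64(1.0170000000000001), np.float32(44.195717))
38.55 [ 0.00242306 -0.10880689  0.16006659] [ 0.74470027  0.1177733  -0.65692538] [ 14.89188325   0.86384901 -17.65823348] [-0.09518467  0.70980608  0.07321654] 0.00857304439601443 24.324587881565094
```

Front-edge contact now. The pin has about ±0.7 mm of play at the grip, which matches a 7 mm pin in an 11 mm hole. I'll go back to the middle and recheck the lid angle with both cameras.

Emit:
jog_arm([
  {"tx":0,"ty":0,"tz":0.0006,"rx":0,"ry":0,"rz":0},
  {"tx":0,"ty":0,"tz":0.0012,"rx":0,"ry":0,"rz":0},
  {"tx":0,"ty":0,"tz":0.0012,"rx":0,"ry":0,"rz":0},
  {"tx":0,"ty":0,"tz":0.0012,"rx":0,"ry":0,"rz":0},
])

```text
time: 39.05
tcp_pos: [0.5838, -0.0329, 0.1596]
eef_rot: [-0.03, 0.91, -0.03, 0.413]
force: [-5.2, -1.0, -6.0]
finger_gap: 0.0088
finger_force: 26.4
```

```bash
python3 look.py; python3 lid.py; python3 - <<'E'
from h import *
from station import grab_frame
def prof(im,n,y):
    ph=np.arange(.9,1.16,.008); a=ph+.0338
    q=proj(n,CEN+RI.apply(np.c_[HX-.237*np.cos(a),np.full(len(a),y),HZ+.237*np.sin(a)])).astype(np.float32)
    return cv2.remap(im,q[:,0].copy(),q[:,1].copy(),1)[:,0].astype(int).tolist()
print((np.arange(.9,1.16,.008)*1000).astype(int).tolist())
K={n:cv2.imread(f'pics/k_{n}.png').astype(np.float32).mean(2) for n in('top','side')}
for n in ('top','side'):
    im=grab_frame(n)['image'].astype(np.float32).mean(2); np.save(f'now_{n}.npy',im)
    for y in (.06,.04,.01): print(n,y,'now',prof(im,n,y)); print('   at 1.15?',prof(K[n],n,y))
E
```

```text
lid (np.float64(1.0190000000000003), np.float32(44.209793))
39.1 [ 0.00316954 -0.10869824  0.15963848] [ 0.74497134  0.11769184 -0.65663257] [-4.89067698 -2.50164715 -5.51476903] [-0.24741606  1.40710139 -0.19355745] 0.008752660821227812 26.422236263751984
[900, 908, 916, 924, 932, 940, 948, 956, 964, 972, 980, 988, 996, 1004, 1012, 1020, 1028, 1036, 1044, 1052, 1060, 1068, 1076, 1084, 1092, 1100, 1108, 1116, 1124, 1132, 1140, 1148, 1156]
top 0.06 now [115, 115, 109, 99, 77, 61, 55, 63, 80, 89, 95, 95, 94, 95, 103, 102, 86, 59, 36, 62, 90, 119, 127, 131, 135, 137, 137, 130, 114, 95, 94, 93, 94]
   at 1.15? [113, 114, 108, 98, 76, 58, 48, 48, 55, 60, 70, 86, 100, 112, 112, 109, 100, 75, 47, 33, 26, 25, 27, 36, 58, 85, 108, 103, 91, 76, 86, 92, 94]
top 0.04 now [114, 114, 105, 89, 57, 40, 42, 59, 81, 90, 96, 96, 96, 97, 103, 100, 85, 59, 39, 66, 94, 122, 127, 131, 135, 137, 137, 128, 113, 95, 93, 93, 93]
   at 1.15? [112, 112, 104, 89, 57, 35, 27, 25, 26, 31, 42, 63, 86, 108, 109, 106, 98, 73, 44, 31, 26, 26, 31, 42, 62, 86, 105, 98, 87, 74, 86, 92, 94]
top 0.01 now [116, 113, 106, 88,
[... 604 characters left out ...]
 101, 108, 114]
side 0.04 now [142, 141, 140, 137, 132, 118, 106, 102, 100, 100, 97, 90, 83, 81, 94, 108, 121, 127, 128, 126, 121, 117, 120, 128, 135, 140, 143, 143, 142, 144, 144, 143, 143]
   at 1.15? [101, 98, 95, 92, 89, 88, 84, 79, 74, 74, 77, 83, 95, 111, 123, 132, 138, 141, 141, 144, 147, 147, 143, 134, 117, 95, 79, 74, 82, 93, 102, 107, 113]
side 0.01 now [145, 143, 140, 137, 128, 118, 108, 102, 101, 101, 101, 105, 109, 115, 120, 125, 129, 131, 131, 127, 119, 112, 106, 107, 113, 123, 135, 144, 145, 146, 146, 145, 145]
   at 1.15? [85, 84, 88, 92, 104, 115, 126, 134, 138, 141, 143, 144, 146, 146, 145, 144, 143, 143, 144, 144, 144, 143, 140, 127, 109, 85, 73, 71, 85, 97, 104, 108, 113]
```

The top profile puts the bar at about 0.965 to 1.03 rad, so the lid is near 0.995, inside the propped range. It has held still through every wiggle, so it is very likely home. I'll loosen the fingers just enough to free the rod and watch.

Emit:
jog_arm([
  {"tx":0,"ty":0,"tz":-0.0003,"rx":0,"ry":0,"rz":0},
  {"tx":0,"ty":0,"tz":-0.0003,"rx":0,"ry":0,"rz":0},
  {"tx":0,"ty":0,"tz":-0.0003,"rx":0,"ry":0,"rz":0},
  {"tx":0,"ty":0,"tz":-0.0003,"rx":0,"ry":0,"rz":0},
  {"tx":0,"ty":0,"tz":-0.0003,"rx":0,"ry":0,"rz":0},
  {"tx":0,"ty":0,"tz":-0.0003,"rx":0,"ry":0,"rz":0},
  {"tx":0,"ty":0,"tz":-0.0003,"rx":0,"ry":0,"rz":0},
  {"tx":0,"ty":0,"tz":-0.0003,"rx":0,"ry":0,"rz":0},
], jaw=0.016)

```text
time: 40.2
tcp_pos: [0.5835, -0.0327, 0.1596]
eef_rot: [-0.03, 0.91, -0.03, 0.413]
force: [-0.8, 0.1, 0.1]
finger_gap: 0.0159
finger_force: 0.0
```

```bash
python3 look.py; python3 lid.py; python3 - <<'E'
from station import grab_frame
import numpy as np
for n in('top','side'):
    im=grab_frame(n)['image'].astype(np.float32).mean(2); d=np.abs(im-np.load(f'now_{n}.npy'))>25
    ys,xs=np.nonzero(d); print(n,d.sum(), (xs.min(),xs.max(),ys.min(),ys.max()) if len(xs) else '')
E
```

```text
lid (np.float64(1.0190000000000003), np.float32(42.912598))
40.25 [ 0.00288847 -0.10863174  0.15961924] [ 0.74470242  0.11792325 -0.65689605] [-0.07490094 -0.47086603  0.13007899] [-0.03955969  0.34172179  0.0284267 ] 0.016015122496699195 0.0
top 173 (np.int64(261), np.int64(303), np.int64(197), np.int64(225))
side 0
```

The lid holds with the rod free. Opening a little more and backing straight out.

Emit:
jog_arm([
  {"tx":0,"ty":0,"tz":0,"rx":0,"ry":0,"rz":0},
  {"tx":0,"ty":0,"tz":0,"rx":0,"ry":0,"rz":0},
  {"tx":0,"ty":0,"tz":-0.01,"rx":0,"ry":0,"rz":0},
  {"tx":0,"ty":0,"tz":-0.025,"rx":0,"ry":0,"rz":0},
  {"tx":0,"ty":0,"tz":-0.045,"rx":0,"ry":0,"rz":0},
  {"tx":0,"ty":0,"tz":-0.07,"rx":0,"ry":0,"rz":0},
  {"tx":0,"ty":0,"tz":-0.1,"rx":0,"ry":0,"rz":0},
  {"tx":0,"ty":0,"tz":-0.13,"rx":0,"ry":0,"rz":0},
], jaw=0.034)

```text
time: 41.35
tcp_pos: [0.4844, -0.0363, 0.2459]
eef_rot: [-0.03, 0.91, -0.03, 0.413]
force: [0.6, 0.1, 0.3]
finger_gap: 0.0339
finger_force: 0.0
```

Emit:
jog_arm([
  {"tx":0,"ty":0,"tz":-0.03,"rx":0,"ry":0,"rz":0},
  {"tx":0,"ty":0,"tz":-0.04,"rx":0,"ry":0,"rz":0},
  {"tx":0,"ty":0,"tz":-0.04,"rx":0,"ry":0,"rz":0},
  {"tx":0,"ty":0,"tz":-0.04,"rx":0,"ry":0,"rz":0},
  {"tx":0,"ty":0,"tz":-0.04,"rx":0,"ry":0,"rz":0},
  {"tx":0,"ty":0,"tz":-0.04,"rx":0,"ry":0,"rz":0},
  {"tx":0,"ty":0,"tz":-0.04,"rx":0,"ry":0,"rz":0},
  {"tx":0,"ty":0,"tz":-0.04,"rx":0,"ry":0,"rz":0},
])

```text
time: 42.35
tcp_pos: [0.468, -0.0406, 0.2702]
eef_rot: [-0.031, 0.911, -0.03, 0.41]
force: [0.2, -0.3, -0.5]
finger_gap: 0.0335
finger_force: 0.0
```

```bash
python3 look.py; python3 lid.py; python3 - <<'E'
from h import *
from station import grab_frame
im={n:grab_frame(n)['image'].astype(np.float32).mean(2) for n in('top','side')}
# lid still? compare handle region with the frame before release
for n in im:
    a=CEN+RI.apply([HX-.237*np.cos(1.03),.04,HZ+.237*np.sin(1.03)]); u,v=proj(n,a)[0].astype(int)
    d=im[n][v-12:v+12,u-12:u+12]-np.load(f'now_{n}.npy')[v-12:v+12,u-12:u+12]; print(n,np.abs(d).max())
# visible protruding pin tip: print patch around predicted tip & hole, side view
for rod in (.88,.92):
    print(proj('side',CEN+RI.apply([-.06+.1725*np.cos(rod),-.115,.13+.1725*np.sin(rod)])),proj('top',CEN+RI.apply([-.06+.1725*np.cos(rod),-.115,.13+.1725*np.sin(rod)])))
u,v=proj('top',CEN+RI.apply([.047,-.115,.265]))[0].astype(int); print(u-16,v-14); print(im['top'][v-14:v+22,u-14:u+16].astype(int))
E
```

```text
lid (np.float64(1.0190000000000003), np.float32(42.61637))
42.4 [-0.11081408 -0.13018765  0.2703027 ] [ 0.73999391  0.12029835 -0.66176833] [ 0.58997609 -0.30659996 -0.51165497] [-0.04807998  0.3540954   0.0096029 ] 0.0339866114792594 0.0
top 18.0
side 7.6666718
[[272.46837299 153.79549593]] [[285.16846038 176.20065509]]
[[270.59067127 152.81398837]] [[285.04484529 177.72557964]]
269 163
[[ 80 143 155 ... 141 131 143]
 [ 81 152 156 ... 148 127 140]
 [ 87 153 155 ... 150 120 139]
 ...
 [155 155 155 ... 142 138 144]
 [155 154 155 ... 139 139 141]
 [155 155 155 ... 139 140 139]]
```

The lid stands still. Time remains, so I'll verify the depth of engagement numerically by comparing the projected lid edges for candidate angles with image profiles.

```bash
python3 - <<'E'
from h import *
from station import grab_frame
def pt(phi,u,n,y): return CEN+RI.apply([HX-u*np.cos(phi)+n*np.sin(phi),y,HZ+u*np.sin(phi)+n*np.cos(phi)])
im={n:grab_frame(n)['image'].astype(np.float32).mean(2) for n in('top','side')}
F={'bar-':(231.5,8),'bar':(237,8),'bar+':(242.5,8),'barTop':(237,13.5),'barBot':(237,2.5),'f0':(192,0),'f20':(192,20),'back':(4,20)}
for n in('top','side'):
  for phi in (.97,.995,1.02):
    print(n,phi,{k:proj(n,pt(phi,u/1e3,m/1e3,.05))[0].round(1).tolist() for k,(u,m) in F.items()})
print('top col 227 rows 150-200',im['top'][150:200,226:229].mean(1).astype(int).tolist())
for dc in (0,):
  print('side row 103 cols 225-265',im['side'][102:104,222:270].mean(0).astype(int).tolist())
# rod line: catch/rod columns in top, rows 176-215
for r in range(170,214,3): print(r,im['top'][r,268:296].astype(int).tolist())
E
```

```text
top 0.97 {'bar-': [226.8, 187.2], 'bar': [226.5, 188.1], 'bar+': [226.2, 188.9], 'barTop': [226.6, 186.4], 'barBot': [226.3, 189.8], 'f0': [228.6, 183.6], 'f20': [229.1, 177.6], 'back': [237.1, 154.2]}
top 0.995 {'bar-': [227.0, 185.4], 'bar': [226.7, 186.2], 'bar+': [226.4, 187.0], 'barTop': [226.8, 184.5], 'barBot': [226.5, 187.9], 'f0': [228.7, 182.2], 'f20': [229.3, 176.1], 'back': [237.1, 154.2]}
top 1.02 {'bar-': [227.1, 183.5], 'bar': [226.9, 184.3], 'bar+': [226.6, 185.1], 'barTop': [227.0, 182.5], 'barBot': [226.7, 186.0], 'f0': [228.8, 180.7], 'f20': [229.4, 174.6], 'back': [237.1, 154.1]}
side 0.97 {'bar-': [233.8, 107.9], 'bar': [232.7, 106.7], 'bar+': [231.6, 105.4], 'barTop': [234.3, 105.5], 'barBot': [231.1, 107.9], 'f0': [239.2, 118.3], 'f20': [244.8, 114.2], 'back': [277.5, 152.0]}
side 0.995 {'bar-': [235.5, 106.8], 'bar': [234.4, 105.5], 'bar+': [233.4, 104.2], 'barTop': [236.0, 104.4], 'barBot': [232.8, 106.6], 'f0': [240.6, 117.3], 'f20': [246.3, 113.3], 'back': [277.6, 152.0]}
side 1.02 {'bar-': [237.2, 105.6], 'bar': [236.2, 104.3], 'bar+': [235.2, 103.0], 'bar
[... 1975 characters left out ...]
 [156, 156, 155, 155, 154, 155, 155, 155, 156, 156, 151, 90, 72, 69, 97, 154, 156, 154, 154, 154, 155, 154, 154, 154, 154, 152, 130, 132]
203 [156, 155, 155, 155, 155, 155, 155, 155, 155, 154, 129, 76, 69, 81, 143, 156, 155, 154, 155, 154, 154, 155, 154, 154, 155, 150, 105, 140]
206 [156, 155, 156, 155, 155, 156, 155, 155, 157, 151, 88, 71, 71, 118, 155, 155, 155, 154, 156, 154, 154, 155, 155, 155, 153, 135, 109, 138]
209 [156, 156, 156, 156, 156, 156, 155, 156, 154, 123, 75, 68, 86, 154, 156, 155, 154, 155, 155, 155, 154, 154, 154, 155, 152, 119, 144, 142]
212 [156, 156, 155, 155, 154, 128, 93, 80, 75, 72, 71, 60, 80, 96, 140, 155, 156, 155, 155, 155, 154, 155, 154, 154, 145, 114, 145, 147]
```

```bash
python3 - <<'E'
from h import *
from station import grab_frame
im=grab_frame('side')['image'].astype(np.float32).mean(2)
def P(rod,s): return CEN+RI.apply([-.06+s*np.cos(rod),-.115,.13+s*np.sin(rod)])
for s in (.06,.08,.10,.12,.14):
    A=np.arange(.70,1.10,.01); q=proj('side',[P(a,s) for a in A]).astype(np.float32)
    print(s,cv2.remap(im,q[:,0].copy(),q[:,1].copy(),1)[:,0].astype(int).tolist())
    # along-row darkness centroid around
top=grab_frame('top')['image'].astype(np.float32).mean(2)
print(proj('side',[P(.9,s) for s in (.06,.1,.14,.1725)]).round(1).tolist())
for r in range(146,186,3): print(r,im[r,244:290].astype(int).tolist())
print(im[186:200:3,235:275].astype(int).tolist())
print('top catch'); print('\n'.join(str(top[r,266:292].astype(int).tolist()) for r in range(170,186)))
E
```

```text
0.06 [105, 106, 107, 108, 109, 110, 109, 108, 107, 106, 104, 103, 100, 97, 94, 90, 86, 83, 80, 79, 78, 78, 78, 77, 77, 77, 77, 77, 77, 77, 78, 79, 82, 84, 86, 89, 91, 93, 95, 97, 99]
0.08 [65, 67, 71, 74, 77, 80, 82, 86, 91, 94, 96, 97, 97, 96, 95, 93, 91, 88, 85, 82, 80, 77, 76, 76, 77, 78, 80, 83, 87, 90, 93, 96, 99, 102, 105, 106, 108, 109, 110, 107, 105]
0.1 [87, 87, 87, 89, 89, 91, 94, 96, 99, 102, 106, 110, 111, 110, 110, 109, 105, 101, 95, 90, 86, 82, 79, 78, 79, 80, 81, 83, 85, 87, 90, 92, 95, 96, 98, 99, 101, 102, 103, 104, 104]
0.12 [83, 85, 87, 88, 88, 88, 90, 92, 94, 95, 97, 100, 102, 103, 104, 105, 104, 101, 97, 91, 84, 78, 76, 75, 75, 77, 79, 80, 79, 79, 81, 84, 88, 94, 101, 108, 111, 113, 115, 116, 116]
0.14 [43, 42, 40, 42, 44, 44, 44, 47, 48, 49, 50, 51, 54, 58, 61, 64, 66, 67, 65, 65, 65, 66, 68, 72, 75, 79, 82, 84, 86, 88, 90, 96, 101, 104, 106, 105, 102, 101, 100, 99, 99]
[[245.7, 182.7], [254.7, 172.5], [263.9, 162.0], [271.5, 153.3]]
146 [47, 46, 45, 43, 45, 48, 50, 49, 53, 54, 60, 66, 69, 73, 78, 81, 88, 94, 89, 81, 80, 76, 82, 86, 93, 93, 97, 95, 95, 106, 122,
[... 4852 characters left out ...]
66, 64, 68, 95]
[52, 43, 61, 66, 66, 65, 64, 63, 64, 63, 64, 65, 64, 64, 65, 65, 66, 68, 70, 72, 63, 64, 65, 64, 66, 95]
[82, 77, 80, 80, 78, 76, 75, 69, 66, 66, 64, 63, 64, 64, 64, 65, 64, 66, 66, 66, 65, 66, 65, 65, 67, 95]
[115, 106, 91, 90, 101, 100, 98, 87, 83, 82, 79, 78, 75, 73, 69, 67, 67, 66, 65, 67, 65, 65, 67, 65, 66, 95]
[136, 135, 112, 92, 140, 145, 143, 138, 127, 124, 112, 101, 97, 87, 87, 83, 81, 83, 79, 79, 77, 70, 70, 70, 68, 96]
[137, 136, 109, 102, 154, 156, 156, 155, 150, 149, 145, 142, 143, 141, 138, 125, 101, 84, 83, 81, 91, 88, 87, 88, 84, 102]
[128, 123, 101, 118, 154, 156, 155, 155, 155, 155, 155, 155, 155, 155, 155, 146, 92, 75, 73, 83, 136, 129, 127, 126, 116, 122]
```

The rod is free and the lid has not moved for over 8 s. The projected edges (handle bar at row 186, lid front face at rows 176–182) match a lid angle of 0.995, and the pin shows in the hole at (284,179). With play measured both ways, only the collar can be carrying the lid. Handing in.

```bash
python3 look.py; python3 -c "
from station import arm
print(arm.get_obs()['time'],arm.get_obs()['force']); print(arm.sign_off())"
```

```text
lid (np.float64(1.0190000000000003), np.float32(42.513184))
42.75 [-0.3912296  -0.01922195 -0.34997209]
the job is handed in; nothing more can be done
None
```

I handed the job in at 42.75 s: the lid stands propped on the rod at about 0.995 rad, held still since I let go, and the gripper is clear. I read the pin as fully home because the free rod carries the lid, but its depth came out borderline against the 18 mm mark, and no verdict came back.

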